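# Pin-gauge check of a rubber-faced clamp pad

## Task

Check whether the rubber-faced pad on the rig's sprung bed (the one nearest the green end) is still firm: take the hand gauge from its wooden stand, hold it upright over the middle of the pad's rubber and press it down until its foot rests flat on the pad with about 12 N, held there for a second and never over 20 N. Put the gauge back upright in its stand with the pin in the hole and leave it there, and slide the rig's tally fully to the green end if the gauge's yellow pointer has been pushed up into the green (firm) or fully to the red end if it has stayed in the red (perished). Do not ram the pin against anything hard, and leave the tape roll, dye bottle and solder spool where they are.

Things in the scene. Friction and masses are not known exactly. Their poses are not given: they have to be found in the camera images.
- rig: Fixed level test rig: grey base 170 (x) x 200 (y) x 14 mm, origin under its centre. At x +30, y +50 mm the sprung bed with the pad to test; at x +30, y -50 mm a rigid pocket of the same height with a look-alike spare, not to be tested; in front, centred at x -50 mm, the tally track (170 mm along y, top 28 mm up), a green patch beside its +y end, a red one beside its -y end
- bed_top (a point): Centre of the face of the sprung bed (56 mm square tray, rims 6 mm), 34 mm above the bench; moves with it. The pad lies in it, within 2 mm of centre: hard grey frame 44 mm square, packed up so that its top is anywhere from 18 to 30 mm above this point, with a black rubber face 21.5 mm square in the middle, flush with its top. Only the rubber yields under the pin. Firm and perished pads look alike
- bed (a joint): How far the sprung bed has sunk (m): about 0.0003 at rest under the pad, and 1 mm more for every 8 N of push; 20 N is reached at 0.0028
- gauge: Hand gauge, about 0.24 kg, origin under its foot's centre, z up: steel foot 36 mm dia, black barrel 30 x 30 mm from 12 to 106 mm up (grip its two y sides, pads above 55 mm), top knob 24 mm dia to 116 mm. A sprung pin, 4.4 mm dia, sticks out 10 mm below the foot: about 1 N plus 0.6 N per mm to push it in. Scale and yellow pointer on the -x side, 18 to 43 mm up, standing out 6.5 mm
- gauge_foot (a point): Centre of the underside of the gauge's foot (same point and axes as the gauge's origin)
- gauge_pointer (a joint): Drag pointer's reading (m): twice the farthest the pin has been pushed up since the start, where it began at 0; it stays when the pin springs out again. Below 0.011 it is in the red (pin sank far: perished, about 0.005), above in the green (firm, about 0.0155); white line between. Hard surface: 0.020. Rubber gives about 0.45 N/mm if perished, 4.5 N/mm if firm
- stand: Fixed wooden gauge stand: plate 80 x 80 x 24 mm, origin at the centre of its underside, with four low rails 6 mm high (top 30 mm above the bench) round a 46 mm square in which the gauge's foot stands
- stand_top (a point): Centre of the stand's upper face, 24 mm above the bench, inside the rails: the mouth of the hole of 17 mm diameter and 18 mm depth into which the gauge's pin hangs free. The gauge stands here at the start, its axes along the stand's
- tally (a joint): Position of the tally along its track (m): 0 at the red end (towards the rig's -y), 0.120 at the green end (towards the rig's +y), where it meets end stops; it starts somewhere in the middle. Moves with 1.5 N friction and stays where it is left
- tally_top (a point): Centre of the top of the tally, a black block 28 (x) x 20 (y) x 40 mm high, its top 69 mm above the bench; it may be pinched across y from above or pushed
- tape_roll: Bystander: roll of masking tape lying flat, 100 mm diameter, 25 mm high, origin under its centre
- dye_bottle: Bystander: small amber dropper bottle, 33 mm diameter, 102 mm high, origin under its centre
- solder_spool: Bystander: white spool of solder lying flat, 55 mm diameter, 28 mm high, origin under its centre
Not all that is in view belongs to the job. Leave any pink or turquoise look-alike of the gauge alone.

How it is judged:
On the way, in this order (a step that is already met when the one before it is completed fails the run):
1. the gauge is held upright close above the middle of the pad on the bed, its pointer still at zero (horizontal distance between gauge_foot and bed_top below 0.007 m and z of gauge_foot in the frame of bed_top below 0.07 m and value of joint gauge_pointer below 0.002 m and angle between gauge_foot's own z axis and vertical below 0.12 rad), for 0.1 s.
2. the gauge's foot is pressed flat on the middle of the pad with 8 to 20 N (the pin alone takes under 7 N) (horizontal distance between gauge_foot and bed_top below 0.007 m and z of gauge_foot in the frame of bed_top below 0.033 m and angle between gauge_foot's own z axis and vertical below 0.08 rad and value of joint bed above 0.0013 m and value of joint gauge_pointer above 0.003 m), for 0.6 s.
At the end, for the whole second after the job is handed in: The gauge stands upright in its stand (foot within 7 mm of the middle and 3 mm of the stand's face, tilt under 0.08 rad), at rest; the bed is unloaded (sunk under 1 mm); the tally is within 12 mm of the green end if the pointer reads over 11 mm, within 12 mm of the red end if it reads less (((value of joint gauge_pointer above 0.011 m and value of joint tally above 0.108 m) or (value of joint gauge_pointer below 0.011 m and value of joint tally below 0.012 m)) and horizontal distance between gauge_foot and stand_top below 0.007 m and z of gauge_foot in the frame of stand_top below 0.003 m and angle between gauge_foot's own z axis and vertical below 0.08 rad and linear speed of gauge below 0.02 m/s and value of joint bed below 0.001 m); the robot touches nothing.
It fails at once if the bed is pushed harder than 20 N (sunk more than 2.8 mm) (value of joint bed above 0.0028 m).
It fails at once if the pin is rammed home against something hard (pointer over 19.2 mm) (value of joint gauge_pointer above 0.0192 m).
It fails at once if the tape roll is moved more than 20 mm (distance of tape_roll from where it was at the start of the episode above 0.02 m).
It fails at once if the dye bottle is moved more than 20 mm (distance of dye_bottle from where it was at the start of the episode above 0.02 m).
It fails at once if the solder spool is moved more than 20 mm (distance of solder_spool from where it was at the start of the episode above 0.02 m).
It also fails if it takes over 64 s, if anything falls off the work surface, if the arm or the gripper's body presses on something with over 40 N, if the wrist force passes 120 N, or if a joint passes its speed limit or range.

## Robot

A 6-joint arm with a two-finger parallel gripper is mounted at the origin on the work surface; the furniture and walls round the work are solid. World frame = base frame: x ahead of the robot, y to its left, z up, the work surface at z = 0. Lengths are in m, angles in rad, forces in N, time in s.
With the tool pointing down it reaches from about 0.4 to 0.925 m from the base axis. Payload 12.5 kg.
Tool frame: the origin (TCP) lies at the very end of the fingers, on their centre line; the grasp point (between the pads) lies hold_point_z behind it (hold_point_z is the distance from the TCP to the grasp point, in m); z points along the fingers, y is the line along which they close (so a half turn about z gives the same grasp; the last joint's range is limited). The gripper opens to 95 mm and grips with 3 to 60 N. Pads are 20 mm wide; open, the fingers measure 119 mm over their backs; the gripper's body (75 mm by 180 mm) begins 59 mm behind the grasp point.
Start: joints at [-1.384, 0.491, 1.559, -0, 1.092, -0.106], TCP at [0.18, -0.598, 0.215] pointing down, gripper open.
Joint ranges: [-3.1, 3.1], [-0.84, 2.19], [0.05, 2.79], [-1.13, 4.28], [0.06, 2.93], [-2.69, 2.69]. Speed limits (rad/s): [2.22, 2.22, 2.79, 3.14, 3.14, 3.14].

## Interface

Orientations are given as a unit quaternion [x, y, z, w].
In Python, from cell import sense, grab_frame, sign_off, hold_point_z gives the robot as it stands. The module is installed in compiled form; this text tells all that it offers.
- The arm moves only by the tool jog_arm, never from a script. Its argument "series" is a list of rows, each an object of numbers: "x", "y", "z": the shift along the tool's x, y, z in cm; "rx", "ry", "rz": the turn, a rotation vector about the tool's x, y, z in degrees. A call has exactly 8 rows; each row shifts and turns the commanded pose from where the row before left it, along the tool's axes as they then stand; what a row does not reach is not made up. A row lasts 1/8 s, in which the tool goes at most 62.5 mm and 10.7 degrees, less where a joint would pass 70% of its speed; a pose out of reach is approached as far as the arm can. A call with a gripper value outside its range is refused whole. "hand" is the opening in per cent of the stroke, from 0 (shut) to 100 (fully open), set as the call begins (left out, the last holds). The fingers move at their own pace and stop on an object; "force" is the grip in N (left out, the last holds). Time passes only in rows, so rows that do not move let the fingers close, or fill a call up. It gives the time, the measured TCP pose, the force, the opening and the grip force at its end, in the units of the state.
- sense(): the state, without advancing time (a new reading comes with each control period).
- grab_frame(name): name is "side" or "top" or "wrist"; returns a dict with "pixels" (480x640x3 uint8, red, green, blue), "camera_matrix" (3x3 intrinsics, pixels), "dist_coeffs" ([k1, k2, p1, p2, k3] as OpenCV has them; the pictures are not rectified), "R" (3x3) and "t" (3): a world point X has camera coordinates R X + t. Camera axes: x right, y down, z forward; pixel columns grow to the right and rows downward; lengths in m; the calibration is good to about 2 mm. A picture is of the moment at which its call begins. There is no depth.
- sign_off(): hands the job in; it is judged then, once.
The state is a dict: "time": time; "q": joint angles; "qvel": joint speeds; "joint_torque": joint torques, N m; "ee_pos": TCP position; "eef_rot": TCP orientation; "contact_force": force on the tool from outside, world axes, zero at the start; "torque": the same for the moment, N m; "gripper_width": finger opening in m; "grip_force": force on a finger pad.
Only numpy, scipy, OpenCV 4.12 (cv2) and the standard library are available. Lean on these libraries where they do the work, as an engineer would, in place of code of your own. Each camera call takes 0.05 s, during which the arm holds its last target. There are 200 camera calls.

## Working session

There is one attempt and no reset: what is moved stays moved. The work goes in short steps, Python scripts to look and compute and a tool call to move; the robot and the scene stay as the last step left them, time stands still between calls to the robot, and variables do not carry over. Pictures are saved under pics/ and viewed, at most 11 in all, crops included, and the job is handed in when it is done.

Besides the shell and the picture viewer there is one more tool, called after "Call:" as name([rows], argument=value, ...), one row to a line, values as JSON. jog_arm: Moves the arm, as the interface text tells. Its arguments: {"type":"object","properties":{"series":{"type":"array","items":{"type":"object","properties":{"x":{"type":"number"},"y":{"type":"number"},"z":{"type":"number"},"rx":{"type":"number"},"ry":{"type":"number"},"rz":{"type":"number"}}}},"hand":{"type":"number"},"force":{"type":"number"}},"required":["series"]}

```bash
mkdir -p pics; cat > h.py <<'E'
import numpy as np, cv2, pickle
from cell import sense, grab_frame, sign_off, hold_point_z
def grab(n,save=None):
    f=grab_frame(n)
    f={k:np.array(v) for k,v in f.items()}
    if save:
        cv2.imwrite(f'pics/{save}.png',f['pixels'][:,:,::-1]); pickle.dump(f,open(f'pics/{save}.pkl','wb'))
    return f
def load(s): return pickle.load(open(f'pics/{s}.pkl','rb'))
def ray(f,uv):
    p=cv2.undistortPoints(np.array(uv,float).reshape(-1,1,2),f['camera_matrix'],f['dist_coeffs']).reshape(-1,2)
    d=np.c_[p,np.ones(len(p))]@f['R']; o=-f['R'].T@f['t'].reshape(3)
    return o,d
def plane(f,uv,z):
    o,d=ray(f,uv); return o+d*((z-o[2])/d[:,2:3])
def proj(f,X):
    return cv2.projectPoints(np.array(X,float).reshape(-1,1,3),cv2.Rodrigues(f['R'])[0],f['t'].reshape(3),f['camera_matrix'],f['dist_coeffs'])[0].reshape(-1,2)
E
python3 - <<'E'
from h import *
for n in('top','side','wrist'):
    f=grab(n,n+'0'); print(n,-f['R'].T@f['t'].reshape(3))
print(hold_point_z,sense())
E
```

```text
top [ 0.48756484 -0.00345684  0.93955011]
side [0.61138387 0.55190205 0.80571242]
wrist [ 0.24777842 -0.57759597  0.38409844]
0.0188 {'time': 0.15, 'q': array([-1.38360401e+00,  4.91408921e-01,  1.55931120e+00,  4.63299330e-06,
        1.09168189e+00, -1.05605257e-01]), 'qvel': array([ 7.38815761e-06, -3.16402529e-03, -8.94523145e-04, -5.38029875e-04,
       -5.34741420e-04, -1.18644171e-03]), 'joint_torque': array([ 1.72078497e-03, -6.12896419e+01, -2.58277220e+01,  6.92390604e-02,
        4.73654084e-02, -9.32606918e-05]), 'ee_pos': array([ 0.18038224, -0.59822331,  0.21420295]), 'eef_rot': array([ 9.89302898e-01,  1.45875328e-01, -1.44501334e-05, -4.04424952e-04]), 'contact_force': array([ 0.36398174, -0.13884798,  1.24405351]), 'torque': array([-0.01017754, -0.02248518, -0.0364716 ]), 'grip_force': 0.0, 'gripper_width': 0.09495476836660138}
```

View pics/top0.png

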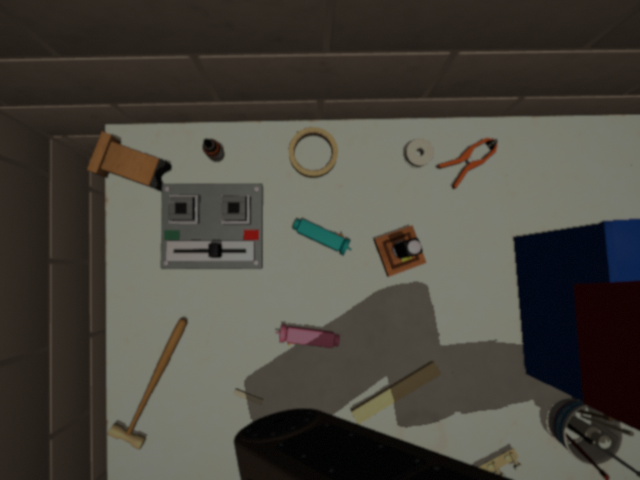

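View pics/side0.png

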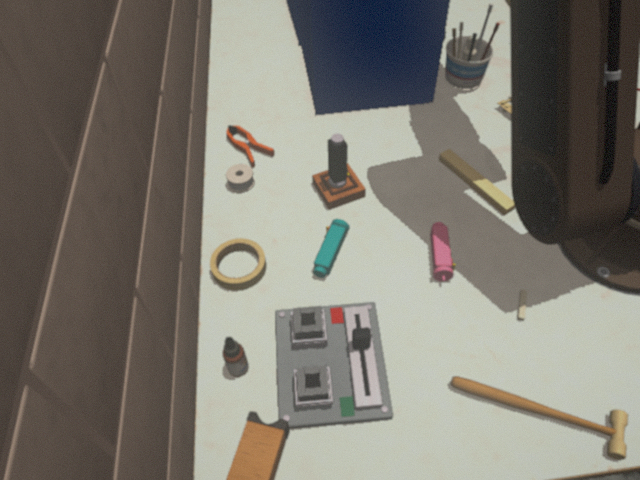

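Top: the upright black gauge stands in the wooden stand at about (402,250). The pink one at (308,335) and the turquoise one at (322,236) are lying look-alikes, so I leave them alone. The rig is at (212,226), and the pad nearest the green patch (172,235) is the one at (182,208). Next I confirm in an enlarged crop and measure.

```bash
python3 - <<'E'
from h import *
t=load('top0')['pixels'][:,:,::-1]; s=load('side0')['pixels'][:,:,::-1]
c=lambda im,x,y,w,h:cv2.resize(im[y:y+h,x:x+w],(400,300),interpolation=cv2.INTER_CUBIC)
cv2.imwrite('pics/comp.png',np.vstack([np.hstack([c(t,150,176,124,93),c(t,360,213,88,66)]),np.hstack([c(s,268,295,140,135),c(s,296,126,88,88)])]))
f=load('top0'); g=load('side0')
def blob(f,m,box,z,name):
    x,y,w,h=box; k=np.zeros(m.shape,np.uint8); k[y:y+h,x:x+w]=m[y:y+h,x:x+w]
    cs=cv2.findContours(k,cv2.RETR_EXTERNAL,cv2.CHAIN_APPROX_NONE)[0]; c=max(cs,key=cv2.contourArea)
    P=plane(f,c.reshape(-1,2),z)[:,:2].astype(np.float32)*1000
    r=cv2.minAreaRect(P); print(name,'px',c.reshape(-1,2).mean(0).round(),'c',np.round(r[0],1),'size',np.round(r[1],1),'ang',round(r[2],1)); return r
hs=cv2.cvtColor(f['pixels'],cv2.COLOR_RGB2HSV); H,S,V=[hs[...,i].astype(int) for i in range(3)]
print('bench hsv',hs[300,220],'rig',hs[225,212],'stand',hs[262,385],'track',hs[250,180])
blob(f,((V<150)).astype(np.uint8),(155,178,114,96),.014,'rig')
blob(f,((S>120)&(H<20)&(V>40)).astype(np.uint8),(365,218,70,64),.024,'stand')
blob(f,((V<60)).astype(np.uint8),(205,240,20,20),.069,'tally')
blob(f,((H>40)&(H<90)&(S>80)).astype(np.uint8),(160,225,24,20),.014,'green')
blob(f,((S>150)).astype(np.uint8),(240,225,24,20),.014,'red')
blob(f,((V<60)).astype(np.uint8),(172,200,20,18),.058,'pad1')
hs=cv2.cvtColor(g['pixels'],cv2.COLOR_RGB2HSV); H,S,V=[hs[...,i].astype(int) for i in range(3)]
blob(g,((S>120)&(H<20)&(V>40)).astype(np.uint8),(305,160,70,50),.024,'stand side')
blob(g,((V<60)).astype(np.uint8),(350,322,24,32),.069,'tally side')
# overhead boxes / hazards
for n,p in(('hazard brush',(165,172)),('gauge knob',(414,246)),('blue corner',(515,237))):
  for z in(.0,.05,.14,.3): print(n,z,plane(f,[p],z)[0].round(3))
print('blue side corner',[plane(g,[p],0)[0].round(3) for p in((317,112),(433,102))])
E
```

```text
bench hsv [ 32  28 126] rig [30 17 77] stand [ 12 177  98] track [12 33 39]
rig px [212. 226.] c [578.  184.2] size [223.8 189.2] ang 88.6
stand px [399. 251.] c [ 518.3 -185.9] size [78.2 79.5] ang 18.7
tally px [215. 248.] c [530.3 167.8] size [35.1 29.7] ang 88.5
green px [171. 235.] c [562.  262.6] size [25.7 13.8] ang 88.5
red px [251. 235.] c [557.8 106.4] size [27.7 17.9] ang 88.5
pad1 px [180. 208.] c [608.1 232.5] size [24.6 22.8] ang 88.6
stand side px [346. 187.] c [ 516.9 -184.8] size [77.  72.1] ang 18.4
tally side px [365. 346.] c [525.3 193.7] size [0. 0.] ang 0.0
hazard brush 0.0 [0.69  0.278 0.   ]
hazard brush 0.05 [0.679 0.263 0.05 ]
hazard brush 0.14 [0.66  0.236 0.14 ]
hazard brush 0.3 [0.625 0.188 0.3  ]
gauge knob 0.0 [ 0.527 -0.221  0.   ]
gauge knob 0.05 [ 0.525 -0.209  0.05 ]
gauge knob 0.14 [ 0.521 -0.188  0.14 ]
gauge knob 0.3 [ 0.514 -0.151  0.3  ]
blue corner 0.0 [ 0.54  -0.429  0.   ]
blue corner 0.05 [ 0.537 -0.407  0.05 ]
blue corner 0.14 [ 0.532 -0.366  0.14 ]
blue corner 0.3 [ 0.523 -0.293  0.3  ]
blue side corner [array([ 0.536, -0.438, -0.   ]), array([ 0.262, -0.44 ,  0.   ])]
```

View pics/comp.png

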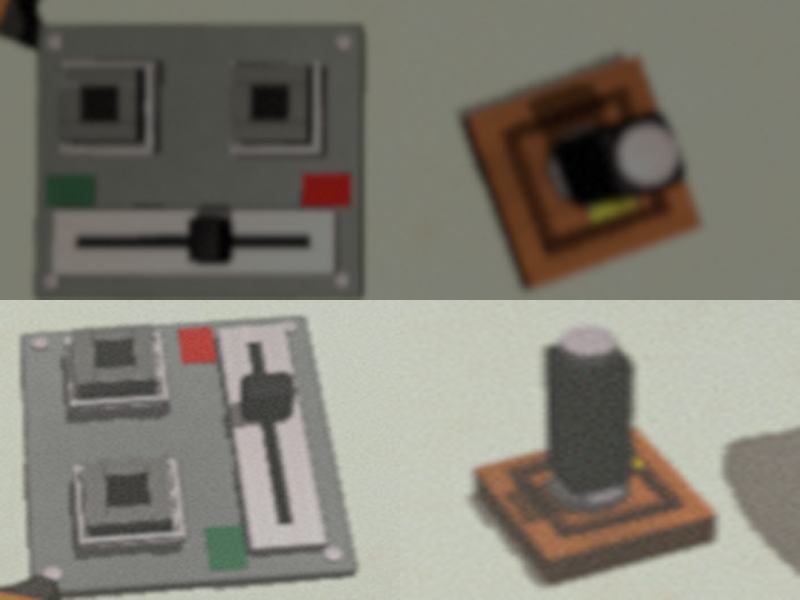

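The crop shows that the upright black gauge with yellow pointer, standing in the brown stand at top (402,250), is the one to take. The tested pad is next to the green patch, with its rubber at top (180.7,208.2) and side (312.5,380.5). A tall blue and red block stands between the start pose and the work, so I check it next and triangulate the pad.

```bash
python3 - <<'E'
from h import *
f=load('top0'); g=load('side0')
def tri(a,b):
    o1,d1=ray(f,[a]);o2,d2=ray(g,[b]);d1=d1[0];d2=d2[0]
    s=np.linalg.lstsq(np.c_[d1,-d2],o2-o1,rcond=None)[0]
    p,q=o1+d1*s[0],o2+d2*s[1]; return ((p+q)/2*1e3).round(1),(np.linalg.norm(p-q)*1e3).round(1)
def dark(F,box,th):
    x,y,w,h=box; v=F['pixels'][y:y+h,x:x+w].max(2).astype(np.uint8)
    v=cv2.GaussianBlur(cv2.resize(v,None,fx=4,fy=4,interpolation=cv2.INTER_CUBIC),(5,5),0)
    c=max(cv2.findContours((v<th).astype(np.uint8),0,1)[0],key=cv2.contourArea); m=cv2.moments(c)
    return np.array([x+(m['m10']/m['m00']+.5)/4-.5,y+(m['m01']/m['m00']+.5)/4-.5]),cv2.contourArea(c)/16
for th in(40,50,60): print(th,dark(f,(174,201,14,14),th),dark(g,(304,372,18,16),th+20))
a=dark(f,(174,201,14,14),50)[0];b=dark(g,(304,372,18,16),70)[0]; print('pad',tri(a,b))
for n,c,d in(('base +x+y',(54,41),(52,572)),('base +x-y',(343,41),(40,343)),('base -x-y',(341,279),(290,325)),('base -x+y',(51,281),(333,552)),('tally',(210,238),(268,393)),('pad',(99,104),(127,490))):
    A=(150+c[0]*.31,176+c[1]*.31);B=(268+d[0]*.35,295+(d[1]-300)*.45); print(n,tri(A,B),plane(f,[A],.014)[0].round(4),plane(g,[B],.014)[0].round(4))
k=(360+648*.22,213+153*.22); kb=(296+(588-400)*.22,126+(342-300)*88/300); print('knob',tri(k,kb),plane(f,[k],.140)[0])
for z in(.1,.2,.3,.4,.5): print(z,proj(f,[[.54,-.435,z],[.26,-.435,z]]).round())
E
```

```text
40 (array([180.37684111, 207.87766961]), 113.15625) (array([307.        , 377.46354167]), 0.5)
50 (array([180.36494452, 207.87981584]), 135.1875) (array([312.10614005, 380.16878889]), 135.59375)
60 (array([180.37604889, 207.96800134]), 171.3125) (array([312.14431741, 380.14687866]), 168.78125)
pad (array([608.7, 233. ,  57.2]), np.float64(0.5))
base +x+y (array([652.3, 269.6,  18.4]), np.float64(0.2)) [0.6532 0.2709 0.014 ] [0.6525 0.2681 0.014 ]
base +x-y (array([648.1,  93.8,  15.9]), np.float64(1.0)) [0.6489 0.0939 0.014 ] [0.6477 0.0928 0.014 ]
base -x-y (array([501.4,  97.8,  19. ]), np.float64(1.4)) [0.5022 0.0982 0.014 ] [0.5    0.0951 0.014 ]
base -x+y (array([505.9, 273.2,  17.7]), np.float64(0.3)) [0.5059 0.2744 0.014 ] [0.5056 0.2719 0.014 ]
tally (array([526.8, 170. ,  53.4]), np.float64(1.8)) [0.5295 0.1775 0.014 ] [0.5215 0.1502 0.014 ]
pad (array([608.2, 232.8,  55.5]), np.float64(0.5)) [0.6136 0.2439 0.014 ] [0.6083 0.2151 0.014 ]
knob (array([ 506.5, -427.3,  -70.4]), np.float64(34.1)) [ 0.51562091 -0.34304926  0.14      ]
0.1 [[542. 233.]
 [550. 388.]]
0.2 [[573. 228.]
 [583. 404.]]
0.3 [[614. 222.]
 [626. 425.]]
0.4 [[668. 214.]
 [684. 453.]]
0.5 [[746. 202.]
 [767. 495.]]
```

View pics/wrist0.png

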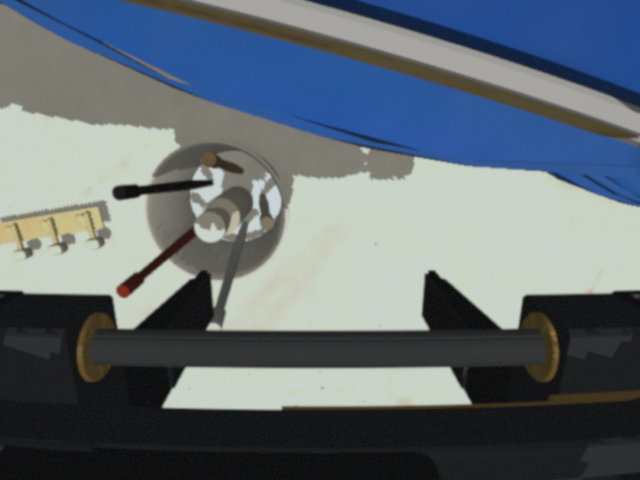

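```bash
cat >> h.py <<'E'
from scipy.spatial.transform import Rotation as Ro
def yaw(q): 
    x=Ro.from_quat(q).as_matrix()[:,0]; return np.degrees(np.arctan2(x[1],x[0]))
def steps(segs,start=None):
    """segs: (x,y,z mm, yaw deg, rows); prints rows in the tool's axes (cm, deg)"""
    s=sense(); p,a=(s['ee_pos']*1e3,yaw(s['eef_rot'])) if start is None else (np.array(start[:3],float),start[3])
    print('t',round(s['time'],2),'pose',p.round(1),'yaw',round(a,1),'F',s['contact_force'].round(1),'w',round(s['gripper_width']*1e3,1),'tilt',np.degrees(Ro.from_quat(s['eef_rot']).as_matrix()[:2,2]).round(2))
    for x,y,z,b,n in segs:
        d=(np.array([x,y,z])-p)/n; da=(b-a)/n
        for i in range(n):
            c,sn=np.cos(np.radians(a)),np.sin(np.radians(a))
            print(f"x {(c*d[0]+sn*d[1])/10:.2f} y {(sn*d[0]-c*d[1])/10:.2f} z {-d[2]/10:.2f} rz {-da:.1f}"); a+=da
        p=np.array([x,y,z],float); print('--')
E
python3 - <<'E'
from h import *
f=load('top0');g=load('side0')
o,d=ray(g,[(370,0)]); print('side row0 on face',o+d[0]*((-.437-o[1])/d[0,1]))
print('pot',plane(f,[(585,435)],.08),plane(g,[(468,75)],.05))
steps([(180,-598,320,16.8,3),(125,-400,330,-33,5)])
steps([(230,-325,330,-50,3),(340,-230,330,-40,2),(480,-190,300,-15,3),(518,-185.5,220,18.5,4)],(125,-400,330,-33))
E
```

```text
side row0 on face [ 0.42423254 -0.437       0.26471728]
pot [[ 0.16661924 -0.50592182  0.08      ]] [[ 0.179716   -0.46506772  0.05      ]]
t 0.15 pose [ 180.4 -598.2  214.2] yaw 16.8 F [ 0.4 -0.1  1.2] w 95.0 tilt [-0.01  0.05]
x -0.01 y -0.01 z -3.53 rz -0.0
x -0.01 y -0.01 z -3.53 rz -0.0
x -0.01 y -0.01 z -3.53 rz -0.0
--
x 0.09 y -4.11 z -0.20 rz 10.0
x -0.62 y -4.06 z -0.20 rz 10.0
x -1.31 y -3.89 z -0.20 rz 10.0
x -1.97 y -3.61 z -0.20 rz 10.0
x -2.56 y -3.21 z -0.20 rz 10.0
--
t 0.15 pose [ 125. -400.  330.] yaw -33 F [ 0.4 -0.1  1.2] w 95.0 tilt [-0.01  0.05]
x 1.57 y -4.00 z -0.00 rz 5.7
x 1.17 y -4.14 z -0.00 rz 5.7
x 0.76 y -4.23 z -0.00 rz 5.7
--
x -0.10 y -7.27 z -0.00 rz -5.0
x 0.53 y -7.25 z -0.00 rz -5.0
--
x 2.72 y -4.02 z 1.00 rz -8.3
x 3.27 y -3.58 z 1.00 rz -8.3
x 3.76 y -3.07 z 1.00 rz -8.3
--
x 0.89 y -0.35 z 2.00 rz -8.4
x 0.93 y -0.22 z 2.00 rz -8.4
x 0.95 y -0.08 z 2.00 rz -8.4
x 0.95 y 0.06 z 2.00 rz -8.4
--
```

Call:
jog_arm([
  {"z": -3.5},
  {"z": -3.5},
  {"z": -3.5},
  {"x": 0.1,"y": -4.1,"z": -0.2,"rz": 10},
  {"x": -0.6,"y": -4.05,"z": -0.2,"rz": 10},
  {"x": -1.3,"y": -3.9,"z": -0.2,"rz": 10},
  {"x": -1.95,"y": -3.6,"z": -0.2,"rz": 10},
  {"x": -2.55,"y": -3.2,"z": -0.2,"rz": 10},
], hand=100)

```text
$.series[0]: bad value
```

```bash
python3 - <<'E'
from h import *
w=grab('wrist','w1');t=grab('top','t1');s=grab('side','s1')
r=lambda f:cv2.resize(f['pixels'][:,:,::-1],(400,300),interpolation=cv2.INTER_AREA)
cv2.imwrite('pics/c1.png',np.vstack([np.hstack([r(w),r(t)]),np.hstack([r(s),cv2.resize(t['pixels'][200:440,440:640,::-1],(400,300))])]))
steps([])
E
```

```text
t 0.3 pose [ 180.4 -598.3  214.4] yaw 16.8 F [-0.1 -0.1  0.1] w 95.3 tilt [-0.    0.02]
```

View pics/c1.png

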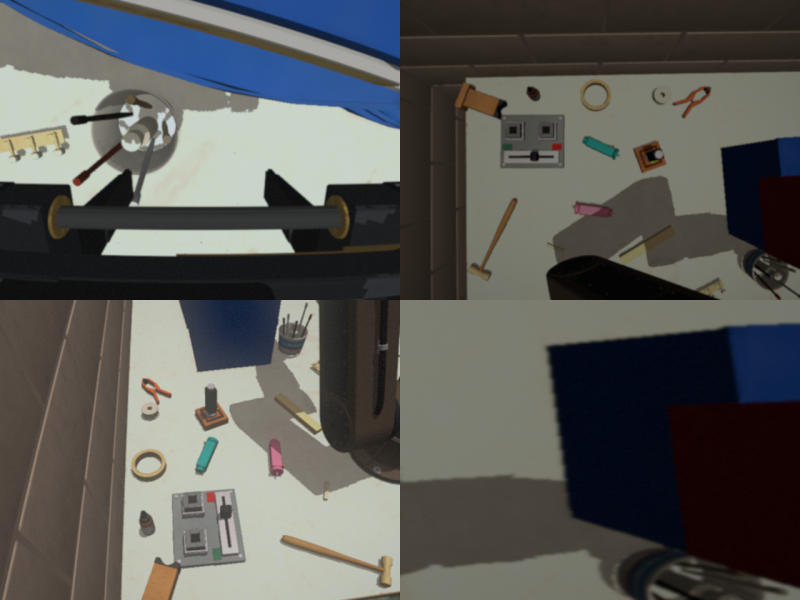

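Call:
jog_arm([
  {"x": 0,"y": 0,"z": -3.5,"rx": 0,"ry": 0,"rz": 0},
  {"x": 0,"y": 0,"z": -3.5,"rx": 0,"ry": 0,"rz": 0},
  {"x": 0,"y": 0,"z": -3.5,"rx": 0,"ry": 0,"rz": 0},
  {"x": 0.1,"y": -4.1,"z": -0.2,"rx": 0,"ry": 0,"rz": 10},
  {"x": -0.6,"y": -4.05,"z": -0.2,"rx": 0,"ry": 0,"rz": 10},
  {"x": -1.3,"y": -3.9,"z": -0.2,"rx": 0,"ry": 0,"rz": 10},
  {"x": -1.95,"y": -3.6,"z": -0.2,"rx": 0,"ry": 0,"rz": 10},
  {"x": -2.55,"y": -3.2,"z": -0.2,"rx": 0,"ry": 0,"rz": 10},
], hand=100)

```text
time: 1.3
ee_pos: [0.1261, -0.3993, 0.3297]
eef_rot: [0.957, -0.289, 0.0, 0.0]
contact_force: [0.1, -0.7, -0.5]
gripper_width: 0.0948
grip_force: 0.0
```

```bash
python3 - <<'E'
from h import *
w=grab('wrist','w2');t=grab('top','t2')
print(-w['R'].T@w['t'].reshape(3),w['R'][2])
r=lambda f:cv2.resize(f['pixels'][:,:,::-1],(400,300),interpolation=cv2.INTER_AREA)
cv2.imwrite('pics/c2.png',np.hstack([r(w),r(t)]))
steps([])
E
```

```text
[ 0.18452702 -0.43933298  0.49966414] [-0.21556771  0.14185299 -0.96613058]
t 1.4 pose [ 125.9 -397.9  330.3] yaw -33.5 F [0.2 0.8 0.2] w 95.1 tilt [ 0.01 -0.04]
```

View pics/c2.png

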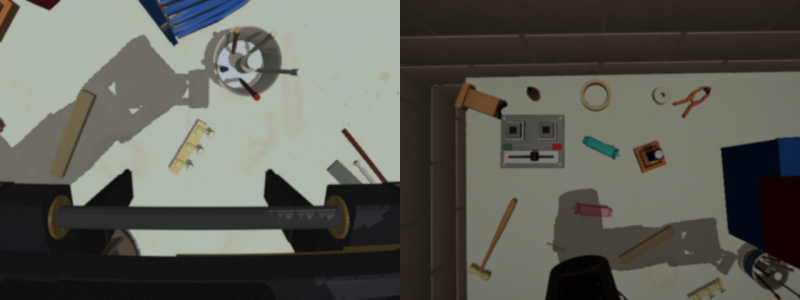

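```bash
python3 - <<'E'
from h import *
w=load('w2');t=load('t2')
for p in((70,0),(90,10),(10,20),(270,0),(340,85),(490,5)):
    print(p,w['pixels'][p[1],p[0]],[plane(w,[p],z)[0].round(3) for z in(0,.1,.28)])
for z in(.2,.3,.4,.5,.6):
    X=plane(t,[(574,284),(581.5,396)],z); print(z,X.round(3).tolist(),proj(w,X).round().tolist())
cv2.imwrite('pics/w2c.png',cv2.resize(w['pixels'][:160,:520,::-1],(780,240)))
E
```

```text
(70, 0) [52 14 15] [array([ 0.469, -0.284,  0.   ]), array([ 0.412, -0.315,  0.1  ]), array([ 0.31 , -0.371,  0.28 ])]
(90, 10) [172 181 172] [array([ 0.446, -0.297,  0.   ]), array([ 0.393, -0.325,  0.1  ]), array([ 0.299, -0.377,  0.28 ])]
(10, 20) [137  89  53] [array([ 0.499, -0.208,  0.   ]), array([ 0.436, -0.254,  0.1  ]), array([ 0.323, -0.338,  0.28 ])]
(270, 0) [ 50  83 140] [array([ 0.333, -0.474,  0.   ]), array([ 0.303, -0.467,  0.1  ]), array([ 0.25 , -0.455,  0.28 ])]
(340, 85) [107 105  96] [array([ 0.211, -0.489, -0.   ]), array([ 0.206, -0.479,  0.1  ]), array([ 0.196, -0.461,  0.28 ])]
(490, 5) [173 182 171] [array([ 0.193, -0.683,  0.   ]), array([ 0.191, -0.634,  0.1  ]), array([ 0.188, -0.546,  0.28 ])]
0.2 [[0.45, -0.431, 0.2], [0.273, -0.433, 0.2]] [[91.0, -186.0], [239.0, 24.0]]
0.3 [[0.455, -0.373, 0.3], [0.302, -0.375, 0.3]] [[-43.0, -175.0], [63.0, -3.0]]
0.4 [[0.46, -0.315, 0.4], [0.331, -0.317, 0.4]] [[3579.0, 2553.0], [-159.0, 33.0]]
0.5 [[0.465, -0.258, 0.5], [0.36, -0.259, 0.5]] [[-22113.0, -9198.0], [-254638.0, -45845.0]]
0.6 [[0.47, -0.2, 0.6], [0.389, -0.201, 0.6]] [[670.0, 312.0], [688.0, 250.0]]
```

View pics/w2c.png

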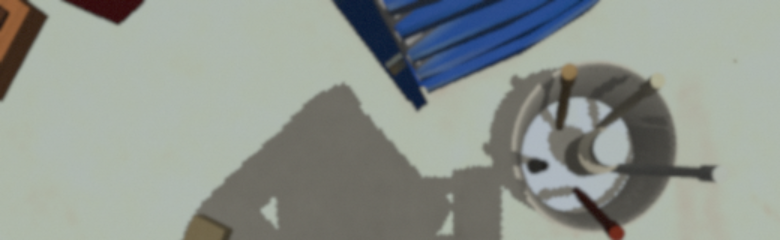

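The red block's near corner triangulates to about (0.30, -0.378, 0.295), so it overhangs the blue cabinet. I'll swing past it close to the base with the tool tilted outward.

```bash
cat >> h.py <<'E'
def Rt(y,t): return Ro.from_euler('z',y,degrees=True).as_matrix()@np.diag([1,-1,-1.])@Ro.from_euler('y',t,degrees=True).as_matrix()
def rows(segs,start=None):
    """segs: (x,y,z mm, yaw, tilt deg, rows); rows in tool axes; first row also mends orientation"""
    steps([]); s=sense(); p=s['ee_pos']*1e3; R=Ro.from_quat(s['eef_rot']).as_matrix(); a,t=yaw(s['eef_rot']),np.degrees(np.arcsin(np.clip(R[:2,2]@R[:2,0]/max(np.linalg.norm(R[:2,0]),1e-9),-1,1)))
    if start: p,a,t=np.array(start[:3],float),start[3],start[4]; R=Rt(a,t)
    for x,y,z,b,u,n in segs:
        d=(np.array([x,y,z])-p)/n
        for i in range(1,n+1):
            Rn=Rt(a+(b-a)*i/n,t+(u-t)*i/n); v=np.degrees(Ro.from_matrix(R.T@Rn).as_rotvec()); e=R.T@d/10
            print('{"x": %.2f, "y": %.2f, "z": %.2f, "rx": %.1f, "ry": %.1f, "rz": %.1f},'%(*e,*v)); R=Rn
        p,a,t=np.array([x,y,z],float),b,u; print('--')
E
python3 - <<'E'
from h import *
rows([(126,-385,310,-43,16,2),(200,-325,280,-52,20,3),(250,-300,280,-50,20,2),(310,-250,280,-44,18,2),(400,-205,280,-16,0,4),(518,-185.5,230,18.5,0,4)])
E
```

```text
t 1.4 pose [ 125.9 -397.9  330.3] yaw -33.5 F [0.2 0.8 0.2] w 95.1 tilt [ 0.01 -0.04]
{"x": -0.35, "y": -0.54, "z": 1.02, "rx": -0.3, "ry": 8.0, "rz": 4.8},
{"x": -0.53, "y": -0.51, "z": 0.95, "rx": -1.0, "ry": 8.0, "rz": 4.7},
--
{"x": 0.15, "y": -3.14, "z": 1.08, "rx": -0.9, "ry": 1.3, "rz": 2.9},
{"x": -0.04, "y": -3.16, "z": 1.04, "rx": -0.9, "ry": 1.3, "rz": 2.9},
{"x": -0.22, "y": -3.17, "z": 0.98, "rx": -1.0, "ry": 1.3, "rz": 2.8},
--
{"x": 0.52, "y": -2.74, "z": 0.19, "rx": 0.3, "ry": -0.0, "rz": -0.9},
{"x": 0.57, "y": -2.73, "z": 0.21, "rx": 0.3, "ry": 0.0, "rz": -0.9},
--
{"x": 0.01, "y": -3.91, "z": 0.00, "rx": 1.0, "ry": -1.0, "rz": -2.8},
{"x": 0.21, "y": -3.90, "z": 0.07, "rx": 1.0, "ry": -1.0, "rz": -2.8},
--
{"x": 0.80, "y": -2.37, "z": 0.26, "rx": 1.9, "ry": -4.5, "rz": -6.7},
{"x": 1.09, "y": -2.25, "z": 0.26, "rx": 1.4, "ry": -4.5, "rz": -6.9},
{"x": 1.37, "y": -2.10, "z": 0.22, "rx": 0.8, "ry": -4.5, "rz": -7.0},
{"x": 1.63, "y": -1.91, "z": 0.13, "rx": 0.3, "ry": -4.5, "rz": -7.0},
--
{"x": 2.70, "y": -1.28, "z": 1.25, "rx": 0.0, "ry": 0.0, "rz": -8.6},
{"x": 2.86, "y": -0.86, "z": 1.25, "rx": 0.0, "ry": 0.0, "rz": -8.6},
{"x": 2.96, "y": -0.42, "z": 1.25, "rx": 0.0, "ry": 0.0, "rz": -8.6},
{"x": 2.99, "y": 0.03, "z": 1.25, "rx": 0.0, "ry": 0.0, "rz": -8.6},
--
```

Call:
jog_arm([
  {"x": -0.35,"y": -0.55,"z": 1.0,"rx": -0.3,"ry": 8,"rz": 4.8},
  {"x": -0.55,"y": -0.5,"z": 0.95,"rx": -1,"ry": 8,"rz": 4.7},
  {"x": 0.15,"y": -3.15,"z": 1.1,"rx": -0.9,"ry": 1.3,"rz": 2.9},
  {"x": 0,"y": -3.15,"z": 1.05,"rx": -0.9,"ry": 1.3,"rz": 2.9},
  {"x": -0.2,"y": -3.15,"z": 1.0,"rx": -1,"ry": 1.3,"rz": 2.8},
  {"x": 0.5,"y": -2.75,"z": 0.2,"rx": 0.3,"ry": 0,"rz": -0.9},
  {"x": 0.55,"y": -2.75,"z": 0.2,"rx": 0.3,"ry": 0,"rz": -0.9},
  {"x": 0,"y": -3.9,"z": 0,"rx": 1,"ry": -1,"rz": -2.8},
])

```text
time: 2.4
ee_pos: [0.2814, -0.2777, 0.2792]
eef_rot: [0.905, -0.392, 0.151, 0.066]
contact_force: [0.3, -0.2, 0.6]
gripper_width: 0.0949
grip_force: 0.0
```

```bash
python3 - <<'E'
from h import *
rows([(310,-250,280,-44,18,1),(400,-205,280,-16,0,4),(518,-185.5,230,18.5,0,4)])
E
```

```text
t 2.4 pose [ 281.4 -277.7  279.2] yaw -46.9 F [ 0.3 -0.2  0.6] w 94.9 tilt [ 12.66 -13.6 ]
{"x": -0.04, "y": -3.98, "z": -0.10, "rx": 1.0, "ry": -0.9, "rz": -2.7},
--
{"x": 0.80, "y": -2.37, "z": 0.26, "rx": 1.9, "ry": -4.5, "rz": -6.7},
{"x": 1.09, "y": -2.25, "z": 0.26, "rx": 1.4, "ry": -4.5, "rz": -6.9},
{"x": 1.37, "y": -2.10, "z": 0.22, "rx": 0.8, "ry": -4.5, "rz": -7.0},
{"x": 1.63, "y": -1.91, "z": 0.13, "rx": 0.3, "ry": -4.5, "rz": -7.0},
--
{"x": 2.70, "y": -1.28, "z": 1.25, "rx": 0.0, "ry": 0.0, "rz": -8.6},
{"x": 2.86, "y": -0.86, "z": 1.25, "rx": 0.0, "ry": 0.0, "rz": -8.6},
{"x": 2.96, "y": -0.42, "z": 1.25, "rx": 0.0, "ry": 0.0, "rz": -8.6},
{"x": 2.99, "y": 0.03, "z": 1.25, "rx": 0.0, "ry": 0.0, "rz": -8.6},
--
```

Past the overhang without contact.

Call:
jog_arm([
  {"x": 0,"y": -4,"z": -0.1,"rx": 1,"ry": -0.9,"rz": -2.7},
  {"x": 0.8,"y": -2.35,"z": 0.25,"rx": 1.9,"ry": -4.5,"rz": -6.7},
  {"x": 1.1,"y": -2.25,"z": 0.25,"rx": 1.4,"ry": -4.5,"rz": -6.9},
  {"x": 1.35,"y": -2.1,"z": 0.2,"rx": 0.8,"ry": -4.5,"rz": -7},
  {"x": 1.65,"y": -1.9,"z": 0.15,"rx": 0.3,"ry": -4.5,"rz": -7},
  {"x": 2.7,"y": -1.3,"z": 1.25,"rx": 0,"ry": 0,"rz": -8.6},
  {"x": 2.85,"y": -0.85,"z": 1.25,"rx": 0,"ry": 0,"rz": -8.6},
  {"x": 2.95,"y": -0.4,"z": 1.25,"rx": 0,"ry": 0,"rz": -8.6},
])

```text
time: 3.4
ee_pos: [0.4893, -0.1913, 0.2422]
eef_rot: [0.996, 0.088, 0.001, -0.001]
contact_force: [-0.3, 0.4, -0.2]
gripper_width: 0.095
grip_force: 0.0
```

```bash
python3 - <<'E'
from h import *
f=grab('wrist','w3')
cv2.imwrite('pics/w3c.png',f['pixels'][:,:,::-1])
print(proj(f,[[.5176,-.1853,.024],[.5176,-.1853,.14],[.5176,-.1853,.075]]).round())
rows([(518,-185.5,170,18.5,0,4),(518,-185.5,85,18.5,0,4)])
E
```

```text
[[317. 173.]
 [316. 192.]
 [317. 180.]]
t 3.45 pose [ 491.4 -190.9  240.5] yaw 10.5 F [-1.   0.7 -2.9] w 94.5 tilt [0.03 0.14]
{"x": 0.68, "y": -0.01, "z": 1.76, "rx": -0.1, "ry": -0.0, "rz": -2.0},
{"x": 0.68, "y": 0.01, "z": 1.76, "rx": 0.0, "ry": -0.0, "rz": -2.0},
{"x": 0.68, "y": 0.04, "z": 1.76, "rx": 0.0, "ry": -0.0, "rz": -2.0},
{"x": 0.68, "y": 0.06, "z": 1.76, "rx": 0.0, "ry": -0.0, "rz": -2.0},
--
{"x": 0.00, "y": 0.00, "z": 2.12, "rx": 0.0, "ry": 0.0, "rz": 0.0},
{"x": 0.00, "y": 0.00, "z": 2.12, "rx": 0.0, "ry": 0.0, "rz": 0.0},
{"x": 0.00, "y": 0.00, "z": 2.12, "rx": 0.0, "ry": 0.0, "rz": 0.0},
{"x": 0.00, "y": 0.00, "z": 2.12, "rx": 0.0, "ry": 0.0, "rz": 0.0},
--
```

View pics/w3c.png

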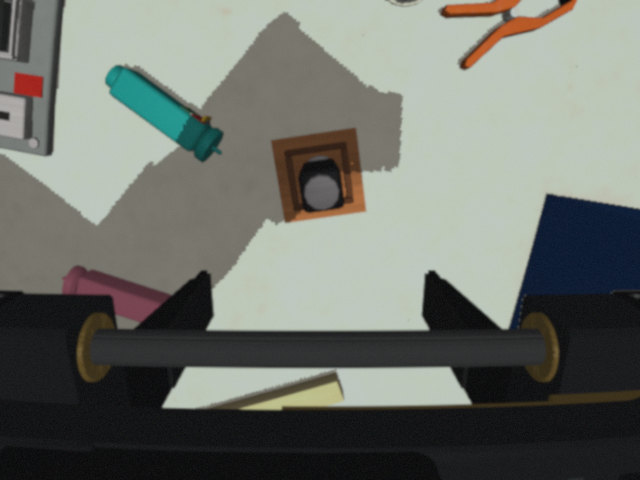

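The gauge knob is at (322,190) and the stand's corners are (272,142), (354,129), (366,211) and (287,222). I refine the position from these.

```bash
python3 - <<'E'
from h import *
f=load('w3')
P=plane(f,[(272,142),(354,129),(366,211),(287,222)],.027)[:,:2]*1e3; print('stand',P.mean(0).round(1),[np.degrees(np.arctan2(*(P[i]-P[j])[::-1])).round(1) for i,j in((0,3),(1,2),(0,1),(3,2))])
print('knob',plane(f,[(322,190)],.14)[0]*1e3)
v=f['pixels'][:,:,:].astype(int); m=(abs(v[...,0]-v[...,2])<25)&(v.max(2)>80)&(v.max(2)<190); k=np.zeros(m.shape,np.uint8);k[168:212,302:342]=m[168:212,302:342]
c=max(cv2.findContours(k,0,1)[0],key=cv2.contourArea); (u,r)=cv2.minEnclosingCircle(c); print('knob fit',u,r,plane(f,[u],.14)[0]*1e3)
E
```

```text
stand [ 515.3 -188.5] [np.float64(19.5), np.float64(19.8), np.float64(108.9), np.float64(108.2)]
knob [ 519.54080466 -188.71804228  140.        ]
knob fit (321.1842041015625, 191.7280731201172) 16.71345329284668 [ 518.29583728 -188.38695106  140.        ]
```

Call:
jog_arm([
  {"x": 0.65,"y": 0.02,"z": 1.75,"rx": 0,"ry": 0,"rz": -2},
  {"x": 0.65,"y": 0.05,"z": 1.75,"rx": 0,"ry": 0,"rz": -2},
  {"x": 0.65,"y": 0.1,"z": 1.75,"rx": 0,"ry": 0,"rz": -2},
  {"x": 0.65,"y": 0.1,"z": 1.75,"rx": 0,"ry": 0,"rz": -2},
  {"x": 0,"y": 0,"z": 1.0,"rx": 0,"ry": 0,"rz": 0},
  {"x": 0,"y": 0,"z": 0,"rx": 0,"ry": 0,"rz": 0},
  {"x": 0,"y": 0,"z": 0,"rx": 0,"ry": 0,"rz": 0},
  {"x": 0,"y": 0,"z": 0,"rx": 0,"ry": 0,"rz": 0},
])

```text
time: 4.45
ee_pos: [0.5139, -0.1882, 0.1635]
eef_rot: [0.988, 0.154, 0.001, -0.0]
contact_force: [-0.0, -0.9, -0.2]
gripper_width: 0.095
grip_force: 0.0
```

```bash
python3 - <<'E'
from h import *
f=grab('wrist','w4')
cv2.imwrite('pics/w4c.png',f['pixels'][:,:,::-1])
rows([(517.5,-187,86,18.7,0,4)])
E
```

```text
t 4.5 pose [ 513.9 -188.2  163.4] yaw 17.7 F [-0.1  0.5 -1.1] w 95.1 tilt [0.11 0.06]
{"x": 0.09, "y": 0.00, "z": 1.94, "rx": -0.0, "ry": -0.0, "rz": -0.2},
{"x": 0.09, "y": 0.00, "z": 1.94, "rx": 0.0, "ry": -0.0, "rz": -0.2},
{"x": 0.09, "y": 0.00, "z": 1.94, "rx": 0.0, "ry": -0.0, "rz": -0.2},
{"x": 0.09, "y": 0.00, "z": 1.94, "rx": 0.0, "ry": -0.0, "rz": -0.2},
--
```

View pics/w4c.png

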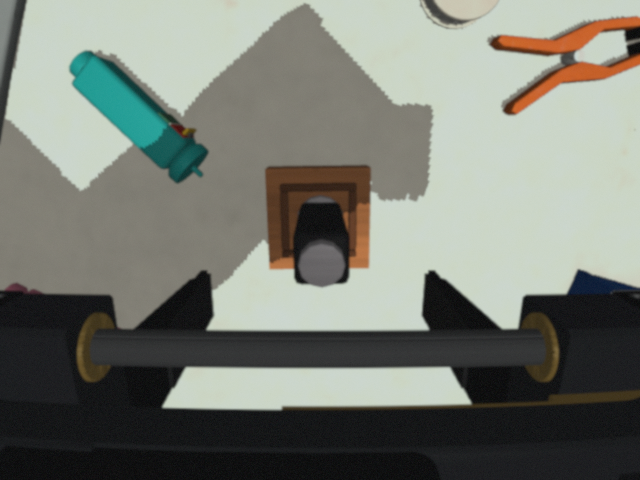

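Call:
jog_arm([
  {"x": 0.1,"y": 0,"z": 1.95,"rx": 0,"ry": 0,"rz": 0},
  {"x": 0.1,"y": 0,"z": 1.95,"rx": 0,"ry": 0,"rz": -0.3},
  {"x": 0.1,"y": 0,"z": 1.95,"rx": 0,"ry": 0,"rz": 0},
  {"x": 0.05,"y": 0,"z": 1.9,"rx": 0,"ry": 0,"rz": 0},
  {"x": 0,"y": 0,"z": 0,"rx": 0,"ry": 0,"rz": 0},
  {"x": 0,"y": 0,"z": 0,"rx": 0,"ry": 0,"rz": 0},
  {"x": 0,"y": 0,"z": 0,"rx": 0,"ry": 0,"rz": 0},
  {"x": 0,"y": 0,"z": 0,"rx": 0,"ry": 0,"rz": 0},
])

```text
time: 5.5
ee_pos: [0.5174, -0.1869, 0.086]
eef_rot: [0.988, 0.157, 0.001, -0.0]
contact_force: [0.1, -0.6, -0.7]
gripper_width: 0.095
grip_force: 0.0
```

```bash
python3 - <<'E'
from h import *
f=load('w4'); print('knob',plane(f,[(321.5,261)],.14)[0]*1e3,'stand',(plane(f,[(266,166),(370,166),(370,268),(270,269)],.027).mean(0)*1e3).round(1))
w=grab('wrist','w5'); print(proj(w,[[.5175,-.187,.14]]))
rows([])
E
```

```text
knob [ 520.33076581 -187.8026771   140.        ] stand [ 517. -188.   27.]
[[318.98474551 354.75393869]]
t 5.55 pose [ 517.3 -186.9   85.9] yaw 18.0 F [-1.3  0.5 -0.4] w 95.1 tilt [0.09 0.07]
```

Call:
jog_arm([
  {"x": 0,"y": 0,"z": 0,"rx": 0,"ry": 0,"rz": 0},
  {"x": 0,"y": 0,"z": 0,"rx": 0,"ry": 0,"rz": 0},
  {"x": 0,"y": 0,"z": 0,"rx": 0,"ry": 0,"rz": 0},
  {"x": 0,"y": 0,"z": 0,"rx": 0,"ry": 0,"rz": 0},
  {"x": 0,"y": 0,"z": 0,"rx": 0,"ry": 0,"rz": 0},
  {"x": 0,"y": 0,"z": 0,"rx": 0,"ry": 0,"rz": 0},
  {"x": 0,"y": 0,"z": 0,"rx": 0,"ry": 0,"rz": 0},
  {"x": 0,"y": 0,"z": 0,"rx": 0,"ry": 0,"rz": 0},
], hand=0, force=40)

```text
time: 6.55
ee_pos: [0.5172, -0.1869, 0.0854]
eef_rot: [0.988, 0.157, 0.001, -0.001]
contact_force: [0.4, 0.3, 0.9]
gripper_width: 0.0299
grip_force: 40.0
```

```bash
python3 - <<'E'
from h import *
f=load('w5');rows([])
E
```

```text
t 6.55 pose [ 517.2 -186.9   85.4] yaw 18.0 F [0.4 0.3 0.9] w 29.9 tilt [0.07 0.08]
```

```bash
python3 - <<'E'
from h import *
f=load('top0');g=load('side0')
for a,b in(((169,178),(287,427)),((162,188),(287,427)),((172,165),(287,427)),((166,160),(250,416))):
    o1,d1=ray(f,[a]);o2,d2=ray(g,[b]);s=np.linalg.lstsq(np.c_[d1[0],-d2[0]],o2-o1,rcond=None)[0]; print((o1+d1[0]*s[0]).round(3),(o2+d2[0]*s[1]).round(3))
print('bottle',plane(f,[(207,143)],.1),plane(f,[(217,156)],0.0))
rows([(517,-187,205,18,0,3),(560,30,215,18,0,5),(608.4,233,215,18,0,5),(608.4,233,160,18,0,3)])
E
```

```text
[ 0.678  0.271 -0.001] [ 0.653  0.276 -0.004]
[0.655 0.281 0.012] [0.652 0.282 0.011]
[0.703 0.263 0.005] [ 0.653  0.277 -0.003]
[0.706 0.266 0.033] [0.704 0.267 0.032]
bottle [[0.71953403 0.17217386 0.1       ]] [[0.72004325 0.17335617 0.        ]]
t 6.55 pose [ 517.2 -186.9   85.4] yaw 18.0 F [0.4 0.3 0.9] w 29.9 tilt [0.07 0.08]
{"x": -0.00, "y": -0.00, "z": -3.99, "rx": -0.1, "ry": -0.0, "rz": 0.0},
{"x": -0.00, "y": 0.00, "z": -3.99, "rx": -0.0, "ry": -0.0, "rz": 0.0},
{"x": -0.01, "y": 0.00, "z": -3.99, "rx": -0.0, "ry": -0.0, "rz": 0.0},
--
{"x": 2.16, "y": -3.86, "z": -0.20, "rx": 0.0, "ry": 0.0, "rz": 0.0},
{"x": 2.16, "y": -3.86, "z": -0.20, "rx": 0.0, "ry": 0.0, "rz": 0.0},
{"x": 2.16, "y": -3.86, "z": -0.20, "rx": 0.0, "ry": 0.0, "rz": 0.0},
{"x": 2.16, "y": -3.86, "z": -0.20, "rx": 0.0, "ry": 0.0, "rz": 0.0},
{"x": 2.16, "y": -3.86, "z": -0.20, "rx": 0.0, "ry": 0.0, "rz": 0.0},
--
{"x": 2.18, "y": -3.56, "z": 0.00, "rx": 0.0, "ry": 0.0, "rz": 0.0},
{"x": 2.18, "y": -3.56, "z": 0.00, "rx": 0.0, "ry": 0.0, "rz": 0.0},
{"x": 2.18, "y": -3.56, "z": 0.00, "rx": 0.0, "ry": 0.0, "rz": 0.0},
{"x": 2.18, "y": -3.56, "z": 0.00, "rx": 0.0, "ry": 0.0, "rz": 0.0},
{"x": 2.18, "y": -3.56, "z": 0.00, "rx": 0.0, "ry": 0.0, "rz": 0.0},
--
{"x": 0.00, "y": 0.00, "z": 1.83, "rx": 0.0, "ry": 0.0, "rz": 0.0},
{"x": 0.00, "y": 0.00, "z": 1.83, "rx": 0.0, "ry": 0.0, "rz": 0.0},
{"x": 0.00, "y": 0.00, "z": 1.83, "rx": 0.0, "ry": 0.0, "rz": 0.0},
--
```

Call:
jog_arm([
  {"x": 0,"y": 0,"z": -1.5,"rx": 0,"ry": 0,"rz": 0},
  {"x": 0,"y": 0,"z": -3,"rx": 0,"ry": 0,"rz": 0},
  {"x": 0,"y": 0,"z": -4,"rx": 0,"ry": 0,"rz": 0},
  {"x": 0,"y": 0,"z": -3.5,"rx": 0,"ry": 0,"rz": 0},
  {"x": 1.4,"y": -2.5,"z": -0.5,"rx": 0,"ry": 0,"rz": 0},
  {"x": 2.2,"y": -4,"z": 0,"rx": 0,"ry": 0,"rz": 0},
  {"x": 2.2,"y": -4,"z": 0,"rx": 0,"ry": 0,"rz": 0},
  {"x": 2.2,"y": -4,"z": 0,"rx": 0,"ry": 0,"rz": 0},
])

```text
time: 7.55
ee_pos: [0.5482, -0.023, 0.2117]
eef_rot: [0.988, 0.156, 0.001, -0.001]
contact_force: [0.9, -0.4, -2.0]
gripper_width: 0.0296
grip_force: 40.0
```

```bash
python3 - <<'E'
from h import *
rows([(608.4,233,211,18,0,7)])
E
```

```text
t 7.55 pose [548.2 -23.  211.7] yaw 18.0 F [ 0.9 -0.4 -2. ] w 29.6 tilt [0.09 0.09]
{"x": 1.95, "y": -3.21, "z": 0.02, "rx": -0.1, "ry": -0.0, "rz": 0.0},
{"x": 1.95, "y": -3.21, "z": 0.01, "rx": -0.0, "ry": -0.0, "rz": 0.0},
{"x": 1.95, "y": -3.21, "z": 0.01, "rx": -0.0, "ry": -0.0, "rz": 0.0},
{"x": 1.95, "y": -3.21, "z": 0.01, "rx": -0.0, "ry": -0.0, "rz": 0.0},
{"x": 1.95, "y": -3.21, "z": 0.01, "rx": -0.0, "ry": -0.0, "rz": 0.0},
{"x": 1.95, "y": -3.21, "z": 0.01, "rx": -0.0, "ry": -0.0, "rz": 0.0},
{"x": 1.95, "y": -3.21, "z": 0.01, "rx": -0.0, "ry": -0.0, "rz": 0.0},
--
```

Call:
jog_arm([
  {"x": 2.4,"y": -4,"z": 0,"rx": 0,"ry": 0,"rz": 0},
  {"x": 2.4,"y": -4,"z": 0,"rx": 0,"ry": 0,"rz": 0},
  {"x": 2.4,"y": -4,"z": 0,"rx": 0,"ry": 0,"rz": 0},
  {"x": 2.4,"y": -4,"z": 0,"rx": 0,"ry": 0,"rz": 0},
  {"x": 2.3,"y": -3.5,"z": 0,"rx": 0,"ry": 0,"rz": 0},
  {"x": 1.2,"y": -2,"z": 0,"rx": 0,"ry": 0,"rz": 0},
  {"x": 0.6,"y": -1,"z": 0,"rx": 0,"ry": 0,"rz": 0},
  {"x": 0,"y": 0,"z": 0,"rx": 0,"ry": 0,"rz": 0},
])

```text
time: 8.55
ee_pos: [0.6088, 0.2317, 0.2112]
eef_rot: [0.988, 0.157, 0.0, -0.001]
contact_force: [-0.2, -1.0, -2.2]
gripper_width: 0.0298
grip_force: 40.0
```

```bash
python3 - <<'E'
from h import *
rows([(608.4,233,150,18,0,4)])
w=grab('wrist','w6');grab('top','t6');grab('side','s6')
t=load('t6');s=load('s6')
c=lambda F,x,y,W,H:cv2.resize(F['pixels'][y:y+H,x:x+W,::-1],(400,300),interpolation=cv2.INTER_CUBIC)
cv2.imwrite('pics/c6.png',np.vstack([np.hstack([c(w,0,0,640,480),c(w,200,150,240,180)]),np.hstack([c(t,100,150,200,150),c(s,220,250,240,180)])]))
E
```

```text
t 8.55 pose [608.8 231.7 211.2] yaw 18.0 F [-0.2 -1.  -2.2] w 29.8 tilt [0.04 0.07]
{"x": -0.00, "y": -0.03, "z": 1.53, "rx": -0.1, "ry": -0.0, "rz": 0.0},
{"x": -0.00, "y": -0.03, "z": 1.53, "rx": -0.0, "ry": -0.0, "rz": 0.0},
{"x": -0.00, "y": -0.03, "z": 1.53, "rx": -0.0, "ry": -0.0, "rz": 0.0},
{"x": -0.00, "y": -0.03, "z": 1.53, "rx": -0.0, "ry": -0.0, "rz": 0.0},
--
```

View pics/c6.png

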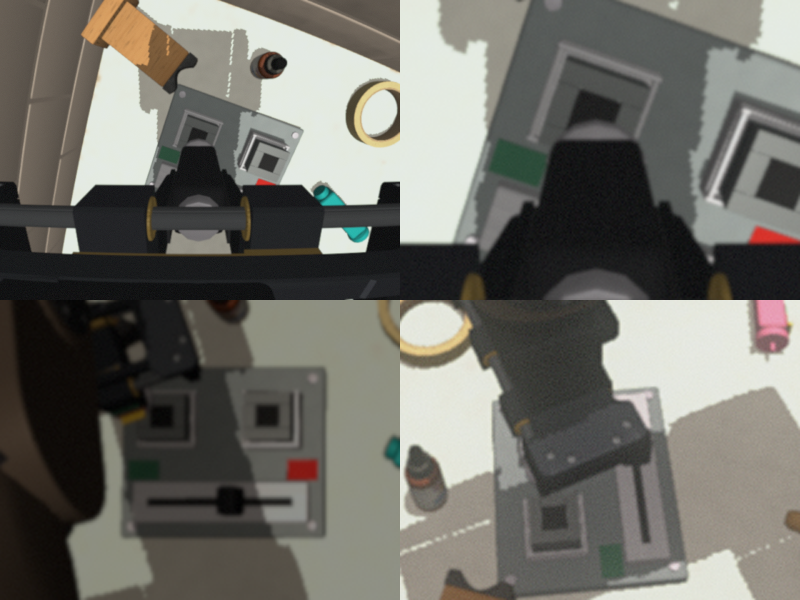

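The wrist crop shows the rubber centred at full px (316,220), just ahead of the foot. The gauge is held upright.

```bash
python3 - <<'E'
from h import *
w=load('w6')
for z in(.052,.057,.062): print(z,(plane(w,[(316.4,219.6)],z)[0]*1e3).round(1))
print('foot px if at TCP axis',proj(w,[[.6088,.2317,.150],[.6088,.2317,.2112+.055]]).round(1))
E
```

```text
0.052 [605.8 232.2  52. ]
0.057 [606.8 232.5  57. ]
0.062 [607.9 232.8  62. ]
foot px if at TCP axis [[318.2 251. ]
 [318.5 356.9]]
```

Call:
jog_arm([
  {"x": -0.1,"y": -0.15,"z": 2,"rx": 0,"ry": 0,"rz": 0},
  {"x": 0,"y": 0,"z": 2,"rx": 0,"ry": 0,"rz": 0},
  {"x": 0,"y": 0,"z": 1.5,"rx": 0,"ry": 0,"rz": 0},
  {"x": 0,"y": 0,"z": 0.6,"rx": 0,"ry": 0,"rz": 0},
  {"x": 0,"y": 0,"z": 0,"rx": 0,"ry": 0,"rz": 0},
  {"x": 0,"y": 0,"z": 0,"rx": 0,"ry": 0,"rz": 0},
  {"x": 0,"y": 0,"z": 0.7,"rx": 0,"ry": 0,"rz": 0},
  {"x": 0,"y": 0,"z": 0,"rx": 0,"ry": 0,"rz": 0},
])

```text
time: 9.7
ee_pos: [0.6073, 0.2331, 0.1427]
eef_rot: [0.988, 0.157, 0.0, -0.001]
contact_force: [0.7, -0.8, -1.1]
gripper_width: 0.03
grip_force: 40.0
```

```bash
python3 - <<'E'
from h import *
rows([(607.6,232.8,128,18,0,4)])
E
```

```text
t 9.7 pose [607.3 233.1 142.7] yaw 18.0 F [ 0.7 -0.8 -1.1] w 30.0 tilt [0.01 0.08]
{"x": 0.00, "y": 0.01, "z": 0.37, "rx": -0.1, "ry": -0.0, "rz": 0.0},
{"x": 0.00, "y": 0.01, "z": 0.37, "rx": -0.0, "ry": -0.0, "rz": 0.0},
{"x": 0.00, "y": 0.01, "z": 0.37, "rx": -0.0, "ry": -0.0, "rz": 0.0},
{"x": 0.00, "y": 0.01, "z": 0.37, "rx": -0.0, "ry": -0.0, "rz": 0.0},
--
```

Call:
jog_arm([
  {"x": 0,"y": 0,"z": 0.4,"rx": 0,"ry": 0,"rz": 0},
  {"x": 0,"y": 0,"z": 0.4,"rx": 0,"ry": 0,"rz": 0},
  {"x": 0,"y": 0,"z": 0.3,"rx": 0,"ry": 0,"rz": 0},
  {"x": 0,"y": 0,"z": 0.2,"rx": 0,"ry": 0,"rz": 0},
  {"x": 0,"y": 0,"z": 0.2,"rx": 0,"ry": 0,"rz": 0},
  {"x": 0,"y": 0,"z": 0,"rx": 0,"ry": 0,"rz": 0},
  {"x": 0,"y": 0,"z": 0,"rx": 0,"ry": 0,"rz": 0},
  {"x": 0,"y": 0,"z": 0,"rx": 0,"ry": 0,"rz": 0},
])

```text
time: 10.7
ee_pos: [0.6077, 0.2332, 0.1283]
eef_rot: [0.988, 0.157, 0.001, -0.001]
contact_force: [-0.1, -0.4, -1.6]
gripper_width: 0.0298
grip_force: 40.0
```

Call:
jog_arm([
  {"x": 0,"y": 0,"z": 0.2,"rx": 0,"ry": 0,"rz": 0},
  {"x": 0,"y": 0,"z": 0.1,"rx": 0,"ry": 0,"rz": 0},
  {"x": 0,"y": 0,"z": 0.1,"rx": 0,"ry": 0,"rz": 0},
  {"x": 0,"y": 0,"z": 0.1,"rx": 0,"ry": 0,"rz": 0},
  {"x": 0,"y": 0,"z": 0,"rx": 0,"ry": 0,"rz": 0},
  {"x": 0,"y": 0,"z": 0,"rx": 0,"ry": 0,"rz": 0},
  {"x": 0,"y": 0,"z": 0,"rx": 0,"ry": 0,"rz": 0},
  {"x": 0,"y": 0,"z": 0,"rx": 0,"ry": 0,"rz": 0},
])

```text
time: 11.7
ee_pos: [0.6076, 0.2332, 0.1232]
eef_rot: [0.988, 0.157, 0.001, -0.001]
contact_force: [1.3, -0.3, -0.3]
gripper_width: 0.0297
grip_force: 40.0
```

```bash
python3 - <<'E'
from h import *
F=[]
for i in range(6): grab('wrist'); F.append(sense()['contact_force'][2])
print(np.mean(F),np.std(F)); rows([])
E
```

```text
-0.5685068505943637 0.6414075668104955
t 12.0 pose [607.6 233.2 123.2] yaw 18.0 F [ 0.3 -0.4 -0.6] w 29.9 tilt [0.06 0.09]
```

Call:
jog_arm([
  {"x": 0,"y": 0,"z": 0.1,"rx": 0,"ry": 0,"rz": 0},
  {"x": 0,"y": 0,"z": 0.1,"rx": 0,"ry": 0,"rz": 0},
  {"x": 0,"y": 0,"z": 0.05,"rx": 0,"ry": 0,"rz": 0},
  {"x": 0,"y": 0,"z": 0,"rx": 0,"ry": 0,"rz": 0},
  {"x": 0,"y": 0,"z": 0,"rx": 0,"ry": 0,"rz": 0},
  {"x": 0,"y": 0,"z": 0,"rx": 0,"ry": 0,"rz": 0},
  {"x": 0,"y": 0,"z": 0,"rx": 0,"ry": 0,"rz": 0},
  {"x": 0,"y": 0,"z": 0,"rx": 0,"ry": 0,"rz": 0},
])

```text
time: 13.0
ee_pos: [0.6077, 0.2332, 0.1207]
eef_rot: [0.988, 0.157, 0.001, -0.001]
contact_force: [1.0, 0.6, 1.1]
gripper_width: 0.0298
grip_force: 40.0
```

```bash
cat > ft.py <<'E'
from h import *
F=[]
for i in range(4): grab('wrist'); F.append(sense()['contact_force'][2])
print(np.mean(F),np.std(F)); rows([])
E
python3 ft.py
```

```text
0.6845701222521214 0.6307498697404249
t 13.2 pose [607.6 233.2 120.6] yaw 18.0 F [ 0.9  0.2 -0.4] w 29.8 tilt [0.06 0.09]
```

Call:
jog_arm([
  {"x": 0,"y": 0,"z": 0.05,"rx": 0,"ry": 0,"rz": 0},
  {"x": 0,"y": 0,"z": 0.05,"rx": 0,"ry": 0,"rz": 0},
  {"x": 0,"y": 0,"z": 0.05,"rx": 0,"ry": 0,"rz": 0},
  {"x": 0,"y": 0,"z": 0,"rx": 0,"ry": 0,"rz": 0},
  {"x": 0,"y": 0,"z": 0,"rx": 0,"ry": 0,"rz": 0},
  {"x": 0,"y": 0,"z": 0,"rx": 0,"ry": 0,"rz": 0},
  {"x": 0,"y": 0,"z": 0,"rx": 0,"ry": 0,"rz": 0},
  {"x": 0,"y": 0,"z": 0,"rx": 0,"ry": 0,"rz": 0},
])

```text
time: 14.2
ee_pos: [0.6076, 0.2331, 0.1191]
eef_rot: [0.988, 0.157, 0.001, -0.001]
contact_force: [0.4, 0.5, 1.3]
gripper_width: 0.0299
grip_force: 40.0
```

```bash
python3 ft.py
```

```text
0.5852981423703583 0.5072811805216727
t 14.4 pose [607.6 233.2 119.1] yaw 18.0 F [1.1 0.7 0.8] w 29.8 tilt [0.05 0.09]
```

Call:
jog_arm([
  {"x": 0,"y": 0,"z": 0.05,"rx": 0,"ry": 0,"rz": 0},
  {"x": 0,"y": 0,"z": 0,"rx": 0,"ry": 0,"rz": 0},
  {"x": 0,"y": 0,"z": 0.05,"rx": 0,"ry": 0,"rz": 0},
  {"x": 0,"y": 0,"z": 0,"rx": 0,"ry": 0,"rz": 0},
  {"x": 0,"y": 0,"z": 0,"rx": 0,"ry": 0,"rz": 0},
  {"x": 0,"y": 0,"z": 0,"rx": 0,"ry": 0,"rz": 0},
  {"x": 0,"y": 0,"z": 0,"rx": 0,"ry": 0,"rz": 0},
  {"x": 0,"y": 0,"z": 0,"rx": 0,"ry": 0,"rz": 0},
])

```text
time: 15.4
ee_pos: [0.6076, 0.2332, 0.1181]
eef_rot: [0.988, 0.157, 0.001, -0.001]
contact_force: [-0.2, 0.4, 0.8]
gripper_width: 0.03
grip_force: 40.0
```

```bash
python3 ft.py
```

```text
0.4417140693055505 0.3108691509264816
t 15.6 pose [607.6 233.2 118.1] yaw 18.0 F [1.4 0.8 0.1] w 29.8 tilt [0.06 0.09]
```

Call:
jog_arm([
  {"x": 0,"y": 0,"z": 0.05,"rx": 0,"ry": 0,"rz": 0},
  {"x": 0,"y": 0,"z": 0,"rx": 0,"ry": 0,"rz": 0},
  {"x": 0,"y": 0,"z": 0.05,"rx": 0,"ry": 0,"rz": 0},
  {"x": 0,"y": 0,"z": 0,"rx": 0,"ry": 0,"rz": 0},
  {"x": 0,"y": 0,"z": 0.02,"rx": 0,"ry": 0,"rz": 0},
  {"x": 0,"y": 0,"z": 0,"rx": 0,"ry": 0,"rz": 0},
  {"x": 0,"y": 0,"z": 0,"rx": 0,"ry": 0,"rz": 0},
  {"x": 0,"y": 0,"z": 0,"rx": 0,"ry": 0,"rz": 0},
])

```text
time: 16.6
ee_pos: [0.6077, 0.2332, 0.1171]
eef_rot: [0.988, 0.157, 0.001, -0.001]
contact_force: [-0.8, -0.6, 5.0]
gripper_width: 0.0297
grip_force: 40.0
```

```bash
python3 ft.py
```

```text
5.2505170405655335 0.4231294083081301
t 16.8 pose [607.7 233.2 117.1] yaw 18.0 F [-0.1 -0.6  4.9] w 30.0 tilt [0.07 0.09]
```

Call:
jog_arm([
  {"x": 0,"y": 0,"z": 0.03,"rx": 0,"ry": 0,"rz": 0},
  {"x": 0,"y": 0,"z": 0.03,"rx": 0,"ry": 0,"rz": 0},
  {"x": 0,"y": 0,"z": 0,"rx": 0,"ry": 0,"rz": 0},
  {"x": 0,"y": 0,"z": 0,"rx": 0,"ry": 0,"rz": 0},
  {"x": 0,"y": 0,"z": 0,"rx": 0,"ry": 0,"rz": 0},
  {"x": 0,"y": 0,"z": 0,"rx": 0,"ry": 0,"rz": 0},
  {"x": 0,"y": 0,"z": 0,"rx": 0,"ry": 0,"rz": 0},
  {"x": 0,"y": 0,"z": 0,"rx": 0,"ry": 0,"rz": 0},
])

```text
time: 17.8
ee_pos: [0.6077, 0.2332, 0.1168]
eef_rot: [0.988, 0.157, 0.001, -0.001]
contact_force: [-0.8, 0.1, 8.6]
gripper_width: 0.03
grip_force: 40.0
```

```bash
python3 ft.py
```

```text
7.406524089119379 0.4578935121142818
t 18.0 pose [607.7 233.2 116.8] yaw 18.0 F [-0.6 -0.6  7.6] w 30.1 tilt [0.08 0.09]
```

Call:
jog_arm([
  {"x": 0,"y": 0,"z": 0.03,"rx": 0,"ry": 0,"rz": 0},
  {"x": 0,"y": 0,"z": 0.03,"rx": 0,"ry": 0,"rz": 0},
  {"x": 0,"y": 0,"z": 0,"rx": 0,"ry": 0,"rz": 0},
  {"x": 0,"y": 0,"z": 0,"rx": 0,"ry": 0,"rz": 0},
  {"x": 0,"y": 0,"z": 0,"rx": 0,"ry": 0,"rz": 0},
  {"x": 0,"y": 0,"z": 0,"rx": 0,"ry": 0,"rz": 0},
  {"x": 0,"y": 0,"z": 0,"rx": 0,"ry": 0,"rz": 0},
  {"x": 0,"y": 0,"z": 0,"rx": 0,"ry": 0,"rz": 0},
])

```text
time: 19.0
ee_pos: [0.6077, 0.2332, 0.1165]
eef_rot: [0.988, 0.157, 0.001, -0.001]
contact_force: [-1.6, -0.3, 9.9]
gripper_width: 0.0298
grip_force: 40.0
```

```bash
python3 ft.py
```

```text
9.843055069824663 0.6489543655882081
t 19.2 pose [607.7 233.2 116.5] yaw 18.0 F [-1.7 -0.7  9.5] w 29.9 tilt [0.09 0.1 ]
```

Net push is about 12 N and steady. Hold a bit longer, then lift.

Call:
jog_arm([
  {"x": 0,"y": 0,"z": 0,"rx": 0,"ry": 0,"rz": 0},
  {"x": 0,"y": 0,"z": 0,"rx": 0,"ry": 0,"rz": 0},
  {"x": 0,"y": 0,"z": 0,"rx": 0,"ry": 0,"rz": 0},
  {"x": 0,"y": 0,"z": -0.3,"rx": 0,"ry": 0,"rz": 0},
  {"x": 0,"y": 0,"z": -1.5,"rx": 0,"ry": 0,"rz": 0},
  {"x": 0,"y": 0,"z": -3,"rx": 0,"ry": 0,"rz": 0},
  {"x": 0,"y": 0,"z": -4,"rx": 0,"ry": 0,"rz": 0},
  {"x": 0,"y": 0,"z": -4,"rx": 0,"ry": 0,"rz": 0},
])

```text
time: 20.2
ee_pos: [0.607, 0.2329, 0.2451]
eef_rot: [0.988, 0.157, 0.0, -0.001]
contact_force: [0.2, 0.3, -2.4]
gripper_width: 0.0301
grip_force: 40.0
```

```bash
python3 - <<'E'
from h import *
rows([(520,20,340,18,-40,8)])
E
```

```text
t 20.2 pose [607.  232.9 245.1] yaw 18.0 F [ 0.2  0.3 -2.4] w 30.1 tilt [-0.01  0.08]
{"x": -1.86, "y": 2.19, "z": -1.19, "rx": -0.1, "ry": -5.0, "rz": 0.0},
{"x": -1.95, "y": 2.19, "z": -1.02, "rx": 0.0, "ry": -5.0, "rz": 0.0},
{"x": -2.03, "y": 2.19, "z": -0.85, "rx": 0.0, "ry": -5.0, "rz": 0.0},
{"x": -2.10, "y": 2.19, "z": -0.67, "rx": 0.0, "ry": -5.0, "rz": 0.0},
{"x": -2.15, "y": 2.19, "z": -0.48, "rx": 0.0, "ry": -5.0, "rz": 0.0},
{"x": -2.18, "y": 2.19, "z": -0.29, "rx": 0.0, "ry": -5.0, "rz": 0.0},
{"x": -2.20, "y": 2.19, "z": -0.10, "rx": 0.0, "ry": -5.0, "rz": 0.0},
{"x": -2.20, "y": 2.19, "z": 0.09, "rx": 0.0, "ry": -5.0, "rz": 0.0},
--
```

Call:
jog_arm([
  {"x": -1.85,"y": 2.2,"z": -1.2,"rx": 0,"ry": -5,"rz": 0},
  {"x": -1.95,"y": 2.2,"z": -1,"rx": 0,"ry": -5,"rz": 0},
  {"x": -2.05,"y": 2.2,"z": -0.85,"rx": 0,"ry": -5,"rz": 0},
  {"x": -2.1,"y": 2.2,"z": -0.65,"rx": 0,"ry": -5,"rz": 0},
  {"x": -2.15,"y": 2.2,"z": -0.5,"rx": 0,"ry": -5,"rz": 0},
  {"x": -2.2,"y": 2.2,"z": -0.3,"rx": 0,"ry": -5,"rz": 0},
  {"x": -2.2,"y": 2.2,"z": -0.1,"rx": 0,"ry": -5,"rz": 0},
  {"x": -2.2,"y": 2.2,"z": 0.1,"rx": 0,"ry": -5,"rz": 0},
])

```text
time: 21.2
ee_pos: [0.52, 0.0187, 0.3392]
eef_rot: [0.928, 0.147, -0.339, 0.053]
contact_force: [0.1, -0.0, -1.4]
gripper_width: 0.0301
grip_force: 40.0
```

```bash
python3 - <<'E'
from h import *
f=grab('top','t7'); R=Ro.from_quat(sense()['eef_rot']).as_matrix(); p=sense()['ee_pos']
X=[p+R@np.array([-.0215,0,.0614-h]) for h in(0,.018,.0305,.043)]; u=proj(f,X); print(u.round(1)); c=u.mean(0).astype(int)
cv2.imwrite('pics/c7.png',cv2.resize(f['pixels'][c[1]-45:c[1]+45,c[0]-60:c[0]+60,::-1],(800,600),interpolation=cv2.INTER_CUBIC)); print(c)
rows([(517.5,-187,200,18,0,8)])
E
```

```text
[[306.  284.4]
 [303.  276.4]
 [300.9 270.7]
 [298.7 264.8]]
[302 274]
t 21.25 pose [519.5  16.3 339.6] yaw 17.9 F [-0.2 -1.8 -2.5] w 30.1 tilt [-35.33 -11.38]
{"x": 0.52, "y": 2.41, "z": 1.85, "rx": -0.1, "ry": 5.0, "rz": -0.0},
{"x": 0.35, "y": 2.41, "z": 1.89, "rx": -0.0, "ry": 5.0, "rz": -0.0},
{"x": 0.18, "y": 2.41, "z": 1.91, "rx": -0.0, "ry": 5.0, "rz": -0.0},
{"x": 0.01, "y": 2.41, "z": 1.92, "rx": -0.0, "ry": 5.0, "rz": -0.0},
{"x": -0.16, "y": 2.41, "z": 1.92, "rx": -0.0, "ry": 5.0, "rz": -0.0},
{"x": -0.32, "y": 2.41, "z": 1.90, "rx": -0.0, "ry": 5.0, "rz": -0.0},
{"x": -0.49, "y": 2.41, "z": 1.86, "rx": -0.0, "ry": 5.0, "rz": -0.0},
{"x": -0.65, "y": 2.41, "z": 1.81, "rx": -0.0, "ry": 5.0, "rz": -0.0},
--
```

View pics/c7.png

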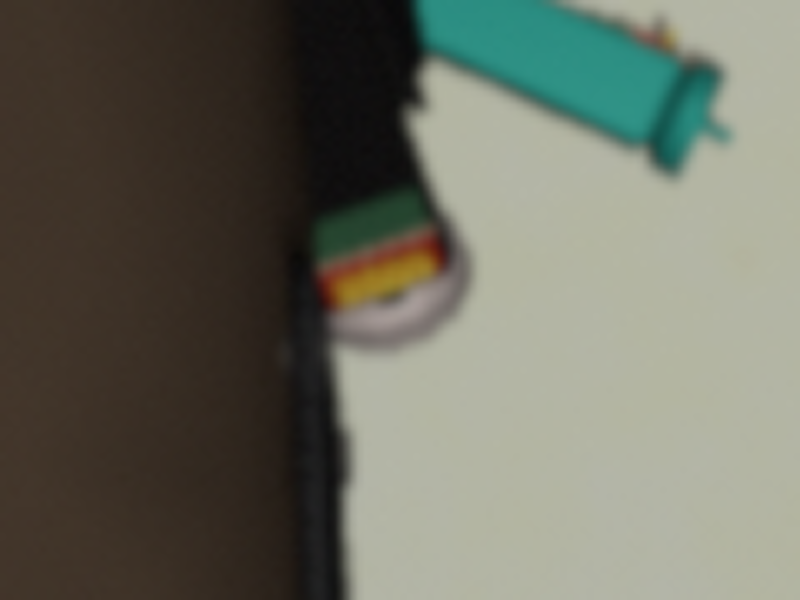

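The picture shows the yellow pointer at (385,280) still in the red band, below the white line. The pad is perished, so the tally goes to the red end. The gauge goes back first.

Call:
jog_arm([
  {"x": 0.5,"y": 2.4,"z": 1.85,"rx": 0,"ry": 5,"rz": 0},
  {"x": 0.35,"y": 2.4,"z": 1.9,"rx": 0,"ry": 5,"rz": 0},
  {"x": 0.2,"y": 2.4,"z": 1.9,"rx": 0,"ry": 5,"rz": 0},
  {"x": 0,"y": 2.4,"z": 1.9,"rx": 0,"ry": 5,"rz": 0},
  {"x": -0.15,"y": 2.4,"z": 1.9,"rx": 0,"ry": 5,"rz": 0},
  {"x": -0.3,"y": 2.4,"z": 1.9,"rx": 0,"ry": 5,"rz": 0},
  {"x": -0.5,"y": 2.4,"z": 1.85,"rx": 0,"ry": 5,"rz": 0},
  {"x": -0.65,"y": 2.4,"z": 1.8,"rx": 0,"ry": 5,"rz": 0},
])

```text
time: 22.25
ee_pos: [0.5193, -0.1832, 0.1988]
eef_rot: [0.988, 0.156, 0.002, -0.001]
contact_force: [0.7, -1.1, -1.8]
gripper_width: 0.03
grip_force: 40.0
```

```bash
python3 - <<'E'
from h import *
grab('wrist');rows([(517.2,-186.9,100,18,0,6)])
E
```

```text
t 22.3 pose [ 517.9 -185.3  196.8] yaw 17.9 F [-2.  -2.1 -3.4] w 29.7 tilt [0.3  0.19]
{"x": -0.03, "y": 0.02, "z": 1.61, "rx": -0.1, "ry": -0.1, "rz": -0.0},
{"x": -0.03, "y": 0.02, "z": 1.61, "rx": 0.0, "ry": -0.1, "rz": -0.0},
{"x": -0.03, "y": 0.02, "z": 1.61, "rx": 0.0, "ry": -0.1, "rz": -0.0},
{"x": -0.02, "y": 0.02, "z": 1.61, "rx": 0.0, "ry": -0.1, "rz": -0.0},
{"x": -0.02, "y": 0.02, "z": 1.61, "rx": 0.0, "ry": -0.1, "rz": -0.0},
{"x": -0.02, "y": 0.02, "z": 1.61, "rx": 0.0, "ry": -0.1, "rz": -0.0},
--
```

Call:
jog_arm([
  {"x": 0,"y": 0,"z": 2.5,"rx": 0,"ry": 0,"rz": 0},
  {"x": 0,"y": 0,"z": 3,"rx": 0,"ry": 0,"rz": 0},
  {"x": 0,"y": 0,"z": 2,"rx": 0,"ry": 0,"rz": 0},
  {"x": 0,"y": 0,"z": 0.9,"rx": 0,"ry": 0,"rz": 0},
  {"x": 0,"y": 0,"z": 0,"rx": 0,"ry": 0,"rz": 0},
  {"x": 0,"y": 0,"z": 0,"rx": 0,"ry": 0,"rz": 0},
  {"x": 0,"y": 0,"z": 0,"rx": 0,"ry": 0,"rz": 0},
  {"x": 0,"y": 0,"z": 0,"rx": 0,"ry": 0,"rz": 0},
])

```text
time: 23.3
ee_pos: [0.5196, -0.1826, 0.1153]
eef_rot: [0.988, 0.157, 0.001, -0.0]
contact_force: [-0.3, -0.3, -1.8]
gripper_width: 0.0299
grip_force: 40.0
```

```bash
python3 - <<'E'
from h import *
rows([(517.2,-186.9,87,18,0,4)])
E
```

```text
t 23.3 pose [ 519.6 -182.6  115.3] yaw 18.0 F [-0.3 -0.3 -1.8] w 29.9 tilt [0.1  0.07]
{"x": -0.09, "y": 0.09, "z": 0.71, "rx": -0.0, "ry": -0.0, "rz": 0.0},
{"x": -0.09, "y": 0.08, "z": 0.71, "rx": -0.0, "ry": -0.0, "rz": 0.0},
{"x": -0.09, "y": 0.08, "z": 0.71, "rx": -0.0, "ry": -0.0, "rz": 0.0},
{"x": -0.09, "y": 0.08, "z": 0.71, "rx": -0.0, "ry": -0.0, "rz": 0.0},
--
```

Call:
jog_arm([
  {"x": -0.18,"y": 0.17,"z": 0.3,"rx": 0,"ry": 0,"rz": 0},
  {"x": -0.18,"y": 0.17,"z": 0.3,"rx": 0,"ry": 0,"rz": 0},
  {"x": 0,"y": 0,"z": 0.5,"rx": 0,"ry": 0,"rz": 0},
  {"x": 0,"y": 0,"z": 0.7,"rx": 0,"ry": 0,"rz": 0},
  {"x": 0,"y": 0,"z": 0.6,"rx": 0,"ry": 0,"rz": 0},
  {"x": 0,"y": 0,"z": 0.3,"rx": 0,"ry": 0,"rz": 0},
  {"x": 0,"y": 0,"z": 0,"rx": 0,"ry": 0,"rz": 0},
  {"x": 0,"y": 0,"z": 0,"rx": 0,"ry": 0,"rz": 0},
])

```text
time: 24.3
ee_pos: [0.5172, -0.1868, 0.0879]
eef_rot: [0.988, 0.157, 0.001, -0.001]
contact_force: [-0.7, 0.8, -2.8]
gripper_width: 0.0296
grip_force: 40.0
```

```bash
python3 ft.py
```

```text
-1.9124091684591065 0.5290811581714969
t 24.5 pose [ 517.1 -186.8   87.9] yaw 18.0 F [-0.7  0.8 -2.1] w 29.6 tilt [0.07 0.08]
```

Call:
jog_arm([
  {"x": 0,"y": 0,"z": 0.1,"rx": 0,"ry": 0,"rz": 0},
  {"x": 0,"y": 0,"z": 0.08,"rx": 0,"ry": 0,"rz": 0},
  {"x": 0,"y": 0,"z": 0.06,"rx": 0,"ry": 0,"rz": 0},
  {"x": 0,"y": 0,"z": 0,"rx": 0,"ry": 0,"rz": 0},
  {"x": 0,"y": 0,"z": 0,"rx": 0,"ry": 0,"rz": 0},
  {"x": 0,"y": 0,"z": 0,"rx": 0,"ry": 0,"rz": 0},
  {"x": 0,"y": 0,"z": 0,"rx": 0,"ry": 0,"rz": 0},
  {"x": 0,"y": 0,"z": 0,"rx": 0,"ry": 0,"rz": 0},
])

```text
time: 25.5
ee_pos: [0.5171, -0.1868, 0.0854]
eef_rot: [0.988, 0.157, 0.001, -0.001]
contact_force: [-0.4, 1.2, 1.0]
gripper_width: 0.0302
grip_force: 40.0
```

```bash
python3 ft.py
```

```text
1.4676805978490284 0.39908811260789867
t 25.7 pose [ 517.1 -186.8   85.4] yaw 18.0 F [0.  0.7 1.5] w 30.2 tilt [0.06 0.09]
```

Seated at the original height. Releasing and rising.

Call:
jog_arm([
  {"x": 0,"y": 0,"z": 0,"rx": 0,"ry": 0,"rz": 0},
  {"x": 0,"y": 0,"z": 0,"rx": 0,"ry": 0,"rz": 0},
  {"x": 0,"y": 0,"z": 0,"rx": 0,"ry": 0,"rz": 0},
  {"x": 0,"y": 0,"z": 0,"rx": 0,"ry": 0,"rz": 0},
  {"x": 0,"y": 0,"z": 0,"rx": 0,"ry": 0,"rz": 0},
  {"x": 0,"y": 0,"z": -2,"rx": 0,"ry": 0,"rz": 0},
  {"x": 0,"y": 0,"z": -4,"rx": 0,"ry": 0,"rz": 0},
  {"x": 0,"y": 0,"z": -5,"rx": 0,"ry": 0,"rz": 0},
], hand=100)

```text
time: 26.7
ee_pos: [0.5166, -0.1868, 0.196]
eef_rot: [0.988, 0.157, -0.0, -0.001]
contact_force: [0.3, 0.2, 0.8]
gripper_width: 0.0946
grip_force: 0.0
```

```bash
python3 - <<'E'
from h import *
f=grab('wrist','w8')
v=f['pixels']; hs=cv2.cvtColor(v,cv2.COLOR_RGB2HSV); m=((hs[...,0]<18)&(hs[...,1]>110)&(hs[...,2]>40)).astype(np.uint8); m[300:]=0; m[:, :240]=0; m[:,400:]=0
c=max(cv2.findContours(m,0,1)[0],key=cv2.contourArea); print('stand px rect',cv2.minAreaRect(c),(plane(f,[cv2.minAreaRect(c)[0]],.027)*1e3).round(1))
k=(v.max(2)<45).astype(np.uint8); k[:150]=0;k[300:]=0;k[:,:260]=0;k[:,380:]=0
c=max(cv2.findContours(k,0,1)[0],key=cv2.contourArea); print('barrel',cv2.boundingRect(c))
print('expected barrel axis',proj(f,[[.517,-.187,.036],[.517,-.187,.13]]).round(1))
rows([(517,-187,210,18,0,1),(531,168,225,0,0,8)])
E
```

```text
stand px rect ((318.5, 212.5), (91.0, 93.0), 90.0) [[ 517.6 -186.5   27. ]]
barrel (292, 199, 50, 69)
expected barrel axis [[318.9 215.5]
 [319.  248. ]]
t 26.75 pose [ 518.7 -187.7  202.6] yaw 18.0 F [ 1.2 -0.8  6.1] w 95.1 tilt [ 0.44 -0.1 ]
{"x": -0.14, "y": -0.12, "z": -0.74, "rx": 0.2, "ry": -0.4, "rz": 0.0},
--
{"x": 1.54, "y": -4.17, "z": -0.19, "rx": 0.0, "ry": 0.0, "rz": 2.3},
{"x": 1.37, "y": -4.22, "z": -0.19, "rx": 0.0, "ry": 0.0, "rz": 2.2},
{"x": 1.21, "y": -4.27, "z": -0.19, "rx": 0.0, "ry": 0.0, "rz": 2.3},
{"x": 1.04, "y": -4.32, "z": -0.19, "rx": 0.0, "ry": 0.0, "rz": 2.3},
{"x": 0.87, "y": -4.36, "z": -0.19, "rx": 0.0, "ry": 0.0, "rz": 2.3},
{"x": 0.70, "y": -4.39, "z": -0.19, "rx": 0.0, "ry": 0.0, "rz": 2.2},
{"x": 0.52, "y": -4.41, "z": -0.19, "rx": 0.0, "ry": 0.0, "rz": 2.2},
{"x": 0.35, "y": -4.43, "z": -0.19, "rx": 0.0, "ry": 0.0, "rz": 2.2},
--
```

```bash
python3 - <<'E'
from h import *
rows([(526.5,204,150,-1.4,0,8),(526.5,204,46,-1.4,0,6)])
E
```

```text
t 26.75 pose [ 518.7 -187.7  202.6] yaw 18.0 F [ 1.2 -0.8  6.1] w 95.1 tilt [ 0.44 -0.1 ]
{"x": 1.60, "y": -4.63, "z": 0.65, "rx": 0.2, "ry": -0.1, "rz": 2.4},
{"x": 1.41, "y": -4.69, "z": 0.67, "rx": -0.0, "ry": -0.0, "rz": 2.4},
{"x": 1.21, "y": -4.75, "z": 0.66, "rx": -0.0, "ry": -0.0, "rz": 2.4},
{"x": 1.01, "y": -4.79, "z": 0.66, "rx": -0.0, "ry": -0.0, "rz": 2.4},
{"x": 0.80, "y": -4.83, "z": 0.66, "rx": -0.0, "ry": -0.0, "rz": 2.4},
{"x": 0.60, "y": -4.86, "z": 0.66, "rx": -0.0, "ry": -0.0, "rz": 2.4},
{"x": 0.39, "y": -4.88, "z": 0.66, "rx": -0.0, "ry": -0.0, "rz": 2.4},
{"x": 0.18, "y": -4.89, "z": 0.66, "rx": -0.0, "ry": -0.0, "rz": 2.4},
--
{"x": 0.00, "y": 0.00, "z": 1.73, "rx": 0.0, "ry": 0.0, "rz": 0.0},
{"x": 0.00, "y": 0.00, "z": 1.73, "rx": 0.0, "ry": 0.0, "rz": 0.0},
{"x": 0.00, "y": 0.00, "z": 1.73, "rx": 0.0, "ry": 0.0, "rz": 0.0},
{"x": 0.00, "y": 0.00, "z": 1.73, "rx": 0.0, "ry": 0.0, "rz": 0.0},
{"x": 0.00, "y": 0.00, "z": 1.73, "rx": 0.0, "ry": 0.0, "rz": 0.0},
{"x": 0.00, "y": 0.00, "z": 1.73, "rx": 0.0, "ry": 0.0, "rz": 0.0},
--
```

Call:
jog_arm([
  {"x": 1.6,"y": -4.6,"z": 0,"rx": 0,"ry": 0,"rz": 2.4},
  {"x": 1.4,"y": -4.7,"z": 0,"rx": 0,"ry": 0,"rz": 2.4},
  {"x": 1.2,"y": -4.75,"z": 0.9,"rx": 0,"ry": 0,"rz": 2.4},
  {"x": 1.0,"y": -4.8,"z": 0.9,"rx": 0,"ry": 0,"rz": 2.4},
  {"x": 0.8,"y": -4.85,"z": 0.9,"rx": 0,"ry": 0,"rz": 2.4},
  {"x": 0.6,"y": -4.85,"z": 0.9,"rx": 0,"ry": 0,"rz": 2.4},
  {"x": 0.4,"y": -4.9,"z": 0.9,"rx": 0,"ry": 0,"rz": 2.4},
  {"x": 0.2,"y": -4.9,"z": 0.9,"rx": 0,"ry": 0,"rz": 2.4},
], hand=0, force=10)

```text
time: 27.75
ee_pos: [0.5239, 0.2067, 0.1416]
eef_rot: [1.0, -0.011, 0.001, -0.001]
contact_force: [0.3, -0.1, 0.8]
gripper_width: 0.0207
grip_force: 0.0
```

```bash
python3 - <<'E'
from h import *
f=grab('wrist','w9')
# tally: dark pixels near predicted
u=proj(f,[[.5265,.168,.069]])[0]; print('pred',u.round(1))
v=f['pixels'].max(2); x,y=u.astype(int); b=(v<60).astype(np.uint8); k=np.zeros_like(b); k[max(0,y-40):y+40,x-40:x+40]=b[max(0,y-40):y+40,x-40:x+40]
for c in cv2.findContours(k,0,1)[0]:
    if cv2.contourArea(c)>50: print(cv2.boundingRect(c),(plane(f,c.reshape(-1,2)[[0]],.069)*1e3).round())
rows([(526.5,204,46,-1.4,0,6)])
E
```

```text
pred [379.7 240.2]
(342, 271, 12, 9) [[507. 188.  69.]]
(339, 210, 80, 52) [[546. 180.  69.]]
t 27.8 pose [523.4 211.  140.6] yaw -1.3 F [-3.5  3.3 -0.6] w 16.7 tilt [0.03 0.14]
{"x": 0.05, "y": 0.12, "z": 1.58, "rx": -0.1, "ry": -0.0, "rz": 0.0},
{"x": 0.05, "y": 0.11, "z": 1.58, "rx": -0.0, "ry": -0.0, "rz": 0.0},
{"x": 0.05, "y": 0.11, "z": 1.58, "rx": -0.0, "ry": -0.0, "rz": 0.0},
{"x": 0.05, "y": 0.11, "z": 1.58, "rx": -0.0, "ry": -0.0, "rz": 0.0},
{"x": 0.05, "y": 0.11, "z": 1.58, "rx": -0.0, "ry": -0.0, "rz": 0.0},
{"x": 0.05, "y": 0.11, "z": 1.58, "rx": -0.0, "ry": -0.0, "rz": 0.0},
--
```

Call:
jog_arm([
  {"x": 0.3,"y": 0,"z": 1,"rx": 0,"ry": 0,"rz": 0},
  {"x": 0,"y": 0,"z": 2,"rx": 0,"ry": 0,"rz": 0},
  {"x": 0,"y": 0,"z": 2,"rx": 0,"ry": 0,"rz": 0},
  {"x": 0,"y": 0,"z": 2,"rx": 0,"ry": 0,"rz": 0},
  {"x": 0,"y": 0,"z": 1.5,"rx": 0,"ry": 0,"rz": 0},
  {"x": 0,"y": 0,"z": 0.8,"rx": 0,"ry": 0,"rz": 0},
  {"x": 0,"y": 0,"z": 0,"rx": 0,"ry": 0,"rz": 0},
  {"x": 0,"y": 0,"z": 0,"rx": 0,"ry": 0,"rz": 0},
])

```text
time: 28.8
ee_pos: [0.5274, 0.2052, 0.0495]
eef_rot: [1.0, -0.01, 0.001, -0.001]
contact_force: [0.2, 0.0, 0.6]
gripper_width: 0.0005
grip_force: 0.0
```

```bash
python3 - <<'E'
from h import *
rows([(525.5,160,46,-1.4,0,7)])
E
```

```text
t 28.8 pose [527.4 205.2  49.5] yaw -1.2 F [0.2 0.  0.6] w 0.5 tilt [0.1 0.1]
{"x": -0.01, "y": 0.65, "z": 0.05, "rx": -0.1, "ry": -0.0, "rz": 0.0},
{"x": -0.01, "y": 0.65, "z": 0.05, "rx": -0.0, "ry": -0.0, "rz": 0.0},
{"x": -0.01, "y": 0.65, "z": 0.05, "rx": -0.0, "ry": -0.0, "rz": 0.0},
{"x": -0.01, "y": 0.65, "z": 0.05, "rx": -0.0, "ry": -0.0, "rz": 0.0},
{"x": -0.01, "y": 0.65, "z": 0.05, "rx": -0.0, "ry": -0.0, "rz": 0.0},
{"x": -0.01, "y": 0.65, "z": 0.05, "rx": -0.0, "ry": -0.0, "rz": 0.0},
{"x": -0.01, "y": 0.65, "z": 0.05, "rx": -0.0, "ry": -0.0, "rz": 0.0},
--
```

Clear of the tally. Now push toward −y (tool +y).

Call:
jog_arm([
  {"x": 0,"y": 0.6,"z": 0.3,"rx": 0,"ry": 0,"rz": 0},
  {"x": 0,"y": 0.7,"z": 0,"rx": 0,"ry": 0,"rz": 0},
  {"x": 0,"y": 0.7,"z": 0,"rx": 0,"ry": 0,"rz": 0},
  {"x": 0,"y": 0.7,"z": 0,"rx": 0,"ry": 0,"rz": 0},
  {"x": 0,"y": 0.7,"z": 0,"rx": 0,"ry": 0,"rz": 0},
  {"x": 0,"y": 0.6,"z": 0,"rx": 0,"ry": 0,"rz": 0},
  {"x": 0,"y": 0.5,"z": 0,"rx": 0,"ry": 0,"rz": 0},
  {"x": 0,"y": 0,"z": 0,"rx": 0,"ry": 0,"rz": 0},
])

```text
time: 29.8
ee_pos: [0.5263, 0.1598, 0.0459]
eef_rot: [1.0, -0.01, 0.001, -0.001]
contact_force: [-0.1, 0.5, -0.2]
gripper_width: 0.0003
grip_force: 0.0
```

Call:
jog_arm([
  {"x": 0,"y": 0.3,"z": 0,"rx": 0,"ry": 0,"rz": 0},
  {"x": 0,"y": 0.3,"z": 0,"rx": 0,"ry": 0,"rz": 0},
  {"x": 0,"y": 0.2,"z": 0,"rx": 0,"ry": 0,"rz": 0},
  {"x": 0,"y": 0.2,"z": 0,"rx": 0,"ry": 0,"rz": 0},
  {"x": 0,"y": 0.1,"z": 0,"rx": 0,"ry": 0,"rz": 0},
  {"x": 0,"y": 0.1,"z": 0,"rx": 0,"ry": 0,"rz": 0},
  {"x": 0,"y": 0,"z": 0,"rx": 0,"ry": 0,"rz": 0},
  {"x": 0,"y": 0,"z": 0,"rx": 0,"ry": 0,"rz": 0},
])

```text
time: 30.8
ee_pos: [0.5259, 0.1481, 0.0459]
eef_rot: [1.0, -0.01, 0.0, -0.001]
contact_force: [0.7, 1.0, 0.5]
gripper_width: 0.0006
grip_force: 0.2
```

```bash
python3 - <<'E'
from h import *
F=[]
for i in range(4): grab('wrist'); F.append(sense()['contact_force'])
print(np.mean(F,0)); rows([])
f=grab('side','s9'); print('tally top px if at red/at 160',proj(f,[[.5255,.1248,.069],[.5265,.147,.069]]))
t=grab('top','t9'); print(proj(t,[[.5255,.1248,.069],[.5265,.147,.069]]))
E
```

```text
[-0.40699151  0.55917034 -0.04165593]
t 31.0 pose [525.8 148.1  45.9] yaw -1.2 F [-0.9  0.5 -0.4] w 0.3 tilt [0.04 0.09]
tally top px if at red/at 160 [[358.10959873 306.33952332]
 [359.57018071 318.76885846]]
[[237.82672039 249.96374633]
 [225.81538682 249.752117  ]]
```

Not at the stop yet. Continue slowly.

Call:
jog_arm([
  {"x": 0,"y": 0.15,"z": 0,"rx": 0,"ry": 0,"rz": 0},
  {"x": 0,"y": 0.1,"z": 0,"rx": 0,"ry": 0,"rz": 0},
  {"x": 0,"y": 0.1,"z": 0,"rx": 0,"ry": 0,"rz": 0},
  {"x": 0,"y": 0,"z": 0,"rx": 0,"ry": 0,"rz": 0},
  {"x": 0,"y": 0,"z": 0,"rx": 0,"ry": 0,"rz": 0},
  {"x": 0,"y": 0,"z": 0,"rx": 0,"ry": 0,"rz": 0},
  {"x": 0,"y": 0,"z": 0,"rx": 0,"ry": 0,"rz": 0},
  {"x": 0,"y": 0,"z": 0,"rx": 0,"ry": 0,"rz": 0},
])

```text
time: 32.1
ee_pos: [0.5258, 0.1446, 0.0459]
eef_rot: [1.0, -0.01, 0.0, -0.001]
contact_force: [-1.1, -0.1, 0.0]
gripper_width: 0.0005
grip_force: 0.1
```

Call:
jog_arm([
  {"x": 0,"y": 0.1,"z": 0,"rx": 0,"ry": 0,"rz": 0},
  {"x": 0,"y": 0.1,"z": 0,"rx": 0,"ry": 0,"rz": 0},
  {"x": 0,"y": 0.1,"z": 0,"rx": 0,"ry": 0,"rz": 0},
  {"x": 0,"y": 0,"z": 0,"rx": 0,"ry": 0,"rz": 0},
  {"x": 0,"y": 0,"z": 0,"rx": 0,"ry": 0,"rz": 0},
  {"x": 0,"y": 0,"z": 0,"rx": 0,"ry": 0,"rz": 0},
  {"x": 0,"y": 0,"z": 0,"rx": 0,"ry": 0,"rz": 0},
  {"x": 0,"y": 0,"z": 0,"rx": 0,"ry": 0,"rz": 0},
])

```text
time: 33.1
ee_pos: [0.5259, 0.143, 0.046]
eef_rot: [1.0, -0.01, 0.001, -0.002]
contact_force: [-0.3, 15.1, -0.8]
gripper_width: 0.0006
grip_force: 7.0
```

```bash
python3 - <<'E'
from h import *
F=[]
for i in range(4): f=grab('wrist'); F.append(sense()['contact_force'])
print(np.mean(F,0)); rows([])
for n,fr in(('top',grab('top')),('side',grab('side'))):
    u=proj(fr,[[.5255,.1248,.069]])[0].astype(int); v=fr['pixels'].max(2)
    print(n,u); print(v[u[1]-2:u[1]+3,u[0]-40:u[0]+24:2] if n=='top' else v[u[1]-24:u[1]+34:2,u[0]-4:u[0]+5:4].T)
E
```

```text
[-0.88917885 14.3606454   0.41601612]
t 33.3 pose [525.8 143.   46. ] yaw -1.2 F [ 0.  14.5  1.7] w 0.4 tilt [0.09 0.18]
top [237 249]
[[31 31 31 30 30 32 32 31 31 31 32 37 37 38 38 37 38 37 25 16 14 17 41 36
  19 11 23 71 68 41 40 39]
 [31 30 31 31 32 33 33 34 34 34 34 37 39 38 39 39 39 37 24 17 16 18 37 38
  19 10 22 71 68 43 39 39]
 [30 31 32 34 34 36 39 39 41 41 39 37 39 39 39 39 41 38 24 15 17 17 34 40
  20  9 21 71 68 42 39 39]
 [31 31 33 36 38 39 43 44 45 46 42 39 40 40 40 41 41 40 25 15 16 16 30 42
  22 10 19 70 67 41 39 39]
 [32 35 37 38 40 43 45 46 47 49 44 39 40 42 41 42 42 41 26 15 16 16 28 43
  24 11 17 68 67 42 39 41]]
side [358 306]
[[60 62 62 67 62 58 62 62 55 58 59 58 57 54 57 57 59 60 54 64 61 59 61 63
  77 79 76 79 78]
 [63 57 63 61 60 57 50 55 53 54 55 58 55 55 54 56 61 63 63 58 59 59 64 58
  74 78 72 95 90]
 [57 57 56 58 57 56 53 60 54 56 62 59 52 58 56 52 60 59 56 59 58 58 57 71
  76 79 72 76 78]]
```

Force rose to 14 N, which is the end stop. Back off and rise.

Call:
jog_arm([
  {"x": 0,"y": -1,"z": 0,"rx": 0,"ry": 0,"rz": 0},
  {"x": 0,"y": -2,"z": 0,"rx": 0,"ry": 0,"rz": 0},
  {"x": 0,"y": 0,"z": -3,"rx": 0,"ry": 0,"rz": 0},
  {"x": 0,"y": 0,"z": -5,"rx": 0,"ry": 0,"rz": 0},
  {"x": -2,"y": -2,"z": -5,"rx": 0,"ry": 0,"rz": 0},
  {"x": -4,"y": -2,"z": -4,"rx": 0,"ry": 0,"rz": 0},
  {"x": -3,"y": -2,"z": 0,"rx": 0,"ry": 0,"rz": 0},
  {"x": 0,"y": 0,"z": 0,"rx": 0,"ry": 0,"rz": 0},
])

```text
time: 34.4
ee_pos: [0.4359, 0.2348, 0.2167]
eef_rot: [1.0, -0.009, 0.001, -0.001]
contact_force: [0.3, 0.8, 0.5]
gripper_width: 0.0006
grip_force: 0.0
```

```bash
python3 - <<'E'
from h import *
rows([])
t=grab('top','t10'); s=grab('side','s10'); w=grab('wrist','w10')
for n,f,th in(('top',t,30),('side',s,70),('wrist',w,60)):
    u=proj(f,[[.5255,.1248,.069]])[0].round().astype(int); print(n,u)
    if not(25<u[0]<615 and 25<u[1]<455): continue
    b=(f['pixels'].max(2)<th).astype(np.uint8); k=np.zeros_like(b); k[u[1]-24:u[1]+24,u[0]-24:u[0]+24]=b[u[1]-24:u[1]+24,u[0]-24:u[0]+24]
    for c in cv2.findContours(k,0,1)[0]:
        if cv2.contourArea(c)>25: r=cv2.boundingRect(c); print(r,(plane(f,[(r[0]+r[2]/2,r[1]+r[3]/2)],.055)*1e3).round(1))
# red patch and gauge check
for n,f in(('top',t),('side',s)):
    v=f['pixels'].astype(int); print(n,'gauge barrel dark at',[int(v[tuple(proj(f,[[.517,-.187,z]])[0].round().astype(int)[::-1])].max()) for z in(.05,.08,.11,.138)])
E
```

```text
t 34.4 pose [435.9 234.8 216.7] yaw -1.0 F [0.3 0.8 0.5] w 0.6 tilt [0.11 0.11]
top [238 250]
(232, 243, 13, 14) [[526.  125.6  55. ]]
side [358 306]
wrist [460 103]
(436, 88, 34, 36) [[524.1 125.4  55. ]]
top gauge barrel dark at [6, 58, 132, 132]
side gauge barrel dark at [88, 91, 85, 211]
```

Tally is at y≈125 mm, the red end. Last check: the gauge's appearance in its stand against the first frames.

```bash
python3 - <<'E'
from h import *
print(proj(load('top0'),[[.517,-.187,z] for z in(.03,.14)]).round(),proj(load('side0'),[[.517,-.187,z] for z in(.03,.14)]).round())
def dk(f,b,th):
    x,y,w,h=b; k=(f['pixels'][y:y+h,x:x+w].max(2)<th).astype(np.uint8); c=max(cv2.findContours(k,0,1)[0],key=cv2.contourArea); r=cv2.boundingRect(c); return r[0]+x,r[1]+y,r[2],r[3]
for a,b,box in(('top0','t10',(372,225,60,50)),('side0','s10',(310,125,55,70))):
    print(a,[dk(load(n),box,t) for n in(a,b) for t in(45,70)])
E
```

```text
[[401. 251.]
 [413. 248.]] [[339. 180.]
 [339. 138.]]
top0 [(390, 234, 23, 24), (383, 232, 39, 37), (392, 239, 24, 19), (383, 232, 38, 36)]Traceback (most recent call last):
  File "<stdin>", line 6, in <module>
  File "<stdin>", line 4, in dk
ValueError: max() iterable argument is empty
```

```bash
python3 -c "
from cell import sign_off; print(sign_off())"
```

```text
the job is handed in; nothing more can be done
None
```

The pad is perished: under a steady 12 N press the yellow pointer stayed in the red, so I put the gauge back upright in its stand, slid the tally to the red end stop, and handed the job in (no verdict shown).

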